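# Stand the flat canister up to the height gauge

## Task

One riser board already lies on the base of the height gauge: stack on it, squarely, the one board that will bring the top of the canister level with the top edge of the collar on the gauge's upright, and leave the other board on the bench. Then tip the lying canister up on its foot end without lifting that end off the bench, and let it stand still by itself on the bench, clear of the gauge. Take it afresh and set it upright in the middle of the boards, a narrow side facing the gauge's upright, without upsetting the jar, carton, vials or scoop.

Things in the scene. Friction and masses are not known exactly. Their poses are not given: they have to be found in the camera images.
- canister: Flat metal canister, cork in one end, 170 mm long over all: body 150 long, 60 wide, 36 thick; cork 28 in diameter, standing out 20. 0.2 to 0.33 kg. Starts lying on a broad face. Origin: centre of that lying underside (85 mm from each end). Own x: foot to cork; y: across the 60 mm width; z: through the thickness, up at the start; its middle lies 18 mm along z. It stands on its foot end (60 x 36).
- canister_foot (a point): Centre of the canister's flat foot end (18 mm above the bench while lying). Its lower 60 mm edge is the one to pivot on; pinched lightly (about 7 N) by the narrow sides near the cork end, the canister swivels between the fingers as it rises. Let go while leaning, it rocks for a second or two.
- canister_top (a point): Centre of the cork's outer face, the top of the canister when upright, 170 mm from the foot.
- riser_thick: Plywood riser board on the bench, the thick one: 100 (own x) x 64 (own y) x 36 high, 0.18 kg. Origin: centre of its underside.
- riser_base: Plywood riser board already lying on the gauge's base, loose, length along the gauge's x: 100 (own x) x 64 (own y) x 20 high, 0.1 kg. Origin: centre of its underside.
- riser_thin: Plywood riser board on the bench, the thin one: 100 (own x) x 64 (own y) x 20 high, 0.1 kg. Origin: centre of its underside.
- gauge: Height gauge, fixed: grey base plate 8 mm thick, 180 (own x, -65 to 115) x 90 (own y); at x = 85 a 20 x 20 upright 265 mm tall with a dark collar 30 x 36 x 16. Origin: on the bench under the middle of the place for the stack. Own x points to the upright, which blocks a gripper lying across that way. The boards' length and the canister's 60 mm width go along own x.
- gauge_seat (a point): Middle of the place for the stack, on the base plate's upper face (8 mm over the bench); no rim or stop.
- gauge_mark (a point): Centre of the collar's top edge, the mark: 226 mm above the base plate's upper face, 85 mm along own x from gauge_seat.
- vial_bin: Fixed white bin of corked vials, 130 (own x) x 110 (own y), 60 mm high over the corks. Origin: centre of its underside.
- jar: Bystander: closed jar, 60 mm in diameter, 70 high. Origin: centre of its underside.
- carton: Bystander: small closed cardboard carton, 75 (own x) x 55 (own y) x 45 high. Origin: centre of its underside.
- vial_a: Bystander: corked amber vial standing, 32 mm in diameter, 64 high. Origin: centre of its underside.
- vial_b: Bystander: vial like vial_a.
- vial_c: Bystander: vial like vial_a.
- scoop: Bystander: flat scoop with a wooden handle, 160 mm long, lying along its own x. Origin: underside.
Mind the look-alikes: they are no part of the job. Leave any green look-alike of the riser_thick alone. What is shaped like the riser_base but black is not meant.

How it is judged (in metres and radians):
On the way, in this order (a step that is already met when the one before it is completed fails the run):
1. the thick riser lies squarely on the riser on the gauge's base, let go, the thin one is on the bench (horizontal distance between each of riser_base, riser_thick and gauge_seat below 0.015 m and z of riser_base in the frame of gauge_seat between -0.004 and 0.004 m and angle between the x axis of each of riser_base, riser_thick and the x axis of gauge, either way round below 0.2 rad and z of riser_thick in the frame of gauge_seat between 0.016 and 0.024 m and height (world z) of riser_thin below 0.006 m and contact force between the fingers and riser_thick below 0.1 N and contact force between the fingers and riser_base below 0.1 N and contact force between the fingers and riser_thin below 0.1 N), for 0.2 s.
2. the canister stands upright on its foot on the bench, let go, clear of the gauge (angle between canister's own x axis and vertical below 0.08 rad and height (world z) of canister_foot below 0.004 m and horizontal distance between canister_foot and gauge_seat above 0.12 m and contact force between the fingers and canister below 0.1 N and linear speed of canister below 0.03 m/s), for 0.3 s.
At the end, for the whole second after the job is handed in: Thick riser stacked on the one on the base (both within 15 mm of the middle, 0.2 rad of square), thin one on the bench; canister released and at rest on them, upright to 0.08 rad, foot within 15 mm of the middle, width along gauge x to 0.2 rad, top within 4 mm of the collar top edge (horizontal distance between each of riser_base, riser_thick, canister_foot and gauge_seat below 0.015 m and z of riser_base in the frame of gauge_seat between -0.004 and 0.004 m and angle between the x axis of each of riser_base, riser_thick and the x axis of gauge, either way round below 0.2 rad and z of riser_thick in the frame of gauge_seat between 0.016 and 0.024 m and height (world z) of riser_thin below 0.006 m and angle between canister's own x axis and vertical below 0.08 rad and angle between the y axis of canister and the x axis of gauge, either way round below 0.2 rad and z of canister_top in the frame of gauge_seat between 0.222 and 0.23 m and linear speed of canister below 0.02 m/s and angular speed of canister below 0.1 rad/s); the robot touches nothing.
It fails at once if the canister's foot end is lifted off the bench (foot centre above 45 mm) while it is not yet upright (leaning more than 0.35 rad) (height (world z) of canister_foot above 0.045 m and angle between canister's own x axis and vertical above 0.35 rad).
It fails at once if a bystander is pushed more than 30 mm or tipped over (distance of any of jar, carton, vial_a, vial_b, vial_c, scoop from where it was at the start of the episode above 0.03 m or angle between any of jar, carton, vial_a, vial_b, vial_c's own z axis and vertical above 0.5 rad).
It also fails if it takes over 72 s, if anything falls off the work surface, if the arm or the gripper's body presses on something with over 40 N, if the wrist force passes 120 N, or if a joint passes its speed limit or range.

## Robot

A 6-joint arm with a two-finger parallel gripper is mounted at the origin on the work surface. World frame = base frame: x ahead of the robot, y to its left, z up, the work surface at z = 0. Lengths are in mm, angles in degrees, forces in N, time in s.
With the tool pointing down it reaches from about 300 to 850 mm from the base axis. Payload 4.2 kg.
Tool frame: the origin (TCP) lies midway between the tips of the shut fingers; the grasp point (between the pads) lies 19 mm behind it; y points along the fingers, z is the direction in which the jaws open and shut, and the axes are right-handed (so a half turn about y gives the same grasp; the last joint's range is limited). The gripper opens to 91 mm and grips with 3 to 60 N. Pads are 32 mm wide; open, the fingers measure 118 mm over their backs; the gripper's body (76 mm by 178 mm) begins 60 mm behind the grasp point.
Start: joints at [-76.604, 18.312, 89.639, -0, 72.044, -1.146], TCP at [144.376, -556.596, 213.976] pointing down, gripper open.
Joint ranges: [-177.97, 177.97], [-48.28, 115.42], [12.27, 149.76], [-77.06, 257.06], [2.81, 150.46], [-146.56, 146.56]. Speed limits (degrees/s): [147.25, 147.25, 180, 180, 180, 180].

## Interface

Orientations are given as [roll, pitch, yaw] about the fixed x, y, z axes, in that order (R = Rz(yaw) Ry(pitch) Rx(roll)).
In Python, from workcell import env gives the robot as it stands.
- The arm moves only by the shell command python3 -m handwheel 'ROWS' [FORCE]. ROWS is JSON, a list of rows, each a list of 3 entries, a list of its own where there are three numbers: the opening, from 0 (shut) to 1 (fully open), then the shift along the tool's x, y, z in mm, then the turn, a rotation vector about the tool's x, y, z in degrees. A call has exactly 10 rows; each row shifts and turns the commanded pose from where the row before left it, along the tool's axes as they then stand; what a row does not reach is not made up. A row lasts 1/12 s, in which the tool goes at most 41.7 mm and 7.16 degrees, less where a joint would pass 70% of its speed; a pose out of reach is approached as far as the arm can. A call is refused whole if a number of a shift passes 41.7 or a number of a turn 7.16, either way. A call with a gripper value outside its range is refused whole. The fingers move at their own pace and stop on an object; FORCE is the grip in N (left out, the last holds). Time passes only in rows, so rows that do not move let the fingers close, or fill a call up. It gives the time, the measured TCP pose, the force and the opening at its end, in the units of the state.
- env.state(): the state, without advancing time (a new reading comes with each control period).
- env.grab_frame(name): name is "scene" or "top"; returns the picture (400x640x3 uint8, red, green, blue); there is no depth.
- env.camera_info(name): a dict with "fx", "fy", "cx", "cy" (pixels), "camera_from_world" (4x4, takes a point from world to camera coordinates). Camera axes: x right, y down, z forward; pixel columns grow to the right and rows downward; lengths in mm; the calibration is good to about 2 mm. A picture is of the moment at which its call begins. camera_info takes no time and is no camera call.
- env.job_done(): hands the job in, once; it reports no verdict.
Trained networks look in the newest picture that a camera, given by its name, has taken for a name from the list of things; names that differ only in an ending like _2 or _b are one class to them, and where a whole thing is asked for, a point or a joint stands for the part that bears it (a point fixed in the world has none). Each returns a list of dicts, best first, with "p" (0 to 1); they miss things now and then, are a little off and sometimes report something else, mostly with a low value. They report only what shows in the picture. A call takes as long as a camera call. They do not tell look-alikes from the thing itself.
- env.masks_of(camera, label): "region" (400x640 bool, what is visible of it) and "location" ([column, row] in pixels, amid what is visible of it).
The state is a dict: "time_s": time; "qpos": joint angles; "qvel": joint speeds; "effort": joint torques, N m; "ee_pos": TCP position; "ee_rot": TCP orientation; "force": force on the tool from outside, world axes, zero at the start; "torque": the same for the moment, N m; "gripper_width": finger opening in mm.
Only numpy, scipy, OpenCV 4.12 (cv2) and the standard library are available. Lean on these libraries where they do the work, as an engineer would, in place of code of your own. Each camera call takes 0.05 s, during which the arm holds its last target.

## Working session

There is one attempt and no reset: what is moved stays moved. The work goes in short steps, Python scripts to look and compute and a shell command to move; the robot and the scene stay as the last step left them, time stands still between calls to the robot, and variables do not carry over. Pictures are saved under pics/ and viewed, and the job is handed in when it is done.

```bash
mkdir -p pics; ls; python3 - <<'E'
from workcell import env
import cv2,numpy as np
s=env.state();print({k:np.round(v,2).tolist() for k,v in s.items()})
for n in("scene","top"):
    im=env.grab_frame(n);cv2.imwrite(f"pics/{n}0.png",im[:,:,::-1])
    c=env.camera_info(n);print(n,c["fx"],c["cx"],c["cy"],np.round(c["camera_from_world"],3).tolist())
E
```

```text
pics
{'time_s': 0.0, 'qpos': [-76.6, 18.35, 89.71, 0.0, 72.04, -1.15], 'qvel': [0.02, -0.01, -0.1, 0.03, -0.04, 0.01], 'effort': [-0.0, -41.25, -23.2, 0.07, 0.05, -0.0], 'ee_pos': [144.26, -556.1, 213.12], 'ee_rot': [-90.1, 0.0, -165.46], 'force': [-0.02, -0.35, 0.66], 'torque': [-0.0, -0.03, -0.08], 'gripper_width': 91.37}
scene 376.31521719637846 322.7294453085955 195.34278383720266 [[-0.738, 0.675, 0.005, 487.719], [0.383, 0.424, -0.821, -16.594], [-0.556, -0.603, -0.571, 1401.811], [0.0, 0.0, 0.0, 1.0]]
top 374.5905918996898 320.4259807054102 201.15251271233672 [[-0.027, -1.0, 0.001, -106.579], [-0.996, 0.027, -0.084, 559.051], [0.084, -0.003, -0.996, 1165.168], [0.0, 0.0, 0.0, 1.0]]
```

View pics/scene0.png

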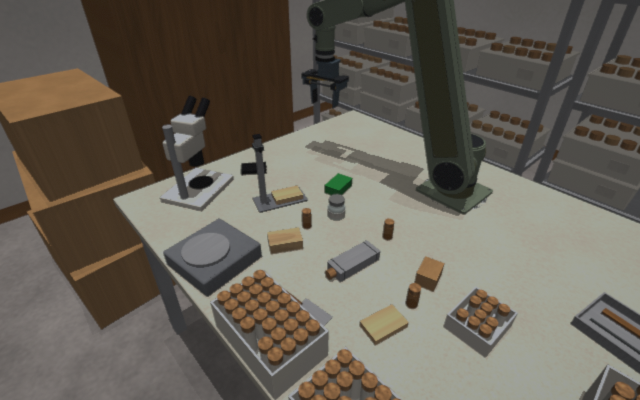

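View pics/top0.png

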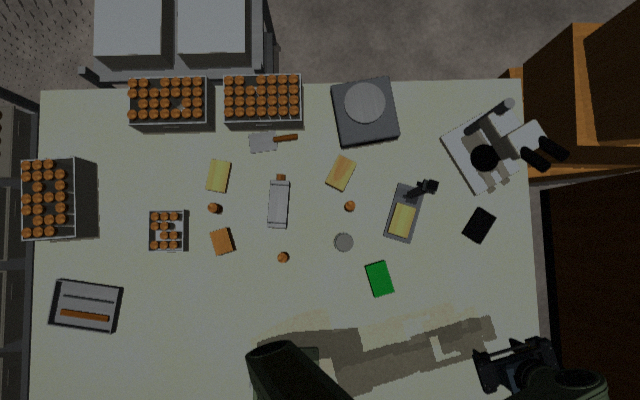

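```bash
cat > h.py <<'E'
from workcell import env
import numpy as np,cv2
from scipy.optimize import minimize
from scipy.spatial.transform import Rotation as Ro
CI={n:env.camera_info(n) for n in("scene","top")}
def proj(n,P):
    c=CI[n];T=np.array(c["camera_from_world"]);q=np.atleast_2d(P)@T[:3,:3].T+T[:3,3]
    return np.c_[c["fx"]*q[:,0]/q[:,2]+c["cx"],c["fy"]*q[:,1]/q[:,2]+c["cy"]]
def unproj(n,uv,z):
    c=CI[n];T=np.array(c["camera_from_world"]);d=T[:3,:3].T@np.array([(uv[0]-c["cx"])/c["fx"],(uv[1]-c["cy"])/c["fy"],1]);o=-T[:3,:3].T@T[:3,3]
    return o+d*(z-o[2])/d[2]
def box(x0,x1,y0,y1,z0,z1): return np.array([[a,b,c] for a in(x0,x1) for b in(y0,y1) for c in(z0,z1)],float)
def cyl(r,z0,z1): 
    a=np.linspace(0,2*np.pi,24,endpoint=False);return np.vstack([np.c_[r*np.cos(a),r*np.sin(a),0*a+z] for z in(z0,z1)])
a=np.linspace(0,2*np.pi,24,endpoint=False)
SH={"thick":[box(-50,50,-32,32,0,36)],"thin":[box(-50,50,-32,32,0,20)],
"gauge":[box(-65,115,-45,45,0,8),box(75,95,-10,10,0,265),box(70,100,-18,18,218,234),box(-50,50,-32,32,8,28)],
"can":[box(-85,65,-30,30,0,36),np.vstack([np.c_[0*a+x,14*np.cos(a),18+14*np.sin(a)] for x in(65,85)])],
"jar":[cyl(30,0,70)],"vial":[cyl(16,0,64)],"carton":[box(-37.5,37.5,-27.5,27.5,0,45)]}
S=4
def render(n,parts,R,t):
    m=np.zeros((400*S,640*S),np.uint8)
    for p in parts:
        h=cv2.convexHull(proj(n,p@R.T+t).astype(np.float32))
        cv2.fillConvexPoly(m,np.round((h+.5)*S*16-8).astype(np.int32),1,shift=4)
    return cv2.resize(m.astype(np.float32),(640,400),interpolation=cv2.INTER_AREA)
def fit(parts,masks,x0,z=0,R0=np.eye(3),w=None):
    """masks {cam:bool}; x0=[x,y,yawdeg]"""
    def f(v):
        R=Ro.from_euler('z',v[2]*2,degrees=True).as_matrix()@R0;s=0
        for n,m in masks.items():
            r=render(n,parts,R,np.array([v[0],v[1],z]));s+=np.abs(r-m).sum()/m.sum()
        return s
    best=None
    v0=np.array([x0[0],x0[1],x0[2]/2])
    r=minimize(f,v0,method="Nelder-Mead",options=dict(initial_simplex=v0+np.array([[0,0,0],[12,0,0],[0,12,0],[0,0,6]]),xatol=.05,fatol=1e-4,maxiter=300))
    r.x[2]*=2
    return np.round(r.x,1),round(r.fun,3)
E
python3 - <<'E'
from h import *
import pickle
D={}
for n in("scene","top"):
    env.grab_frame(n)
    for l in["canister","riser_thick","riser_base","riser_thin","gauge","jar","carton","vial_a","scoop"]:
        r=env.masks_of(n,l);D[n,l]=r
        print(n,l,[(round(d["p"],2),np.round(d["location"]).tolist(),int(d["region"].sum())) for d in r])
pickle.dump(D,open("m0.pkl","wb"));print(env.state()["time_s"])
E
```

```text
scene canister [(0.94, [353.0, 261.0], 1297), (0.19, [409.0, 296.0], 311)]
scene riser_thick [(0.89, [282.0, 240.0], 792), (0.73, [336.0, 186.0], 404)]
scene riser_base [(0.86, [288.0, 194.0], 436), (0.74, [382.0, 327.0], 1139), (0.59, [246.0, 168.0], 213)]
scene riser_thin [(0.57, [384.0, 327.0], 1190), (0.22, [429.0, 276.0], 653)]
scene gauge [(0.82, [261.0, 192.0], 845), (0.65, [388.0, 230.0], 201)]
scene jar [(0.56, [339.0, 207.0], 400)]
scene carton [(0.65, [263.0, 191.0], 938), (0.63, [428.0, 274.0], 700)]
scene vial_a [(0.71, [306.0, 218.0], 196), (0.66, [410.0, 296.0], 296), (0.5, [389.0, 228.0], 198)]
scene scoop [(0.79, [316.0, 308.0], 303)]
top canister [(0.72, [280.0, 203.0], 1027)]
top riser_thick [(0.71, [341.0, 172.0], 644), (0.65, [380.0, 278.0], 708)]
top riser_base [(0.79, [402.0, 217.0], 662), (0.79, [481.0, 226.0], 735)]
top riser_thin [(0.58, [218.0, 176.0], 658)]
top gauge [(0.56, [414.0, 198.0], 877), (0.32, [167.0, 230.0], 1766)]
top jar []
top carton [(0.74, [219.0, 242.0], 508)]
top vial_a [(0.58, [213.0, 207.0], 116), (0.54, [349.0, 207.0], 86)]
top scoop [(0.67, [266.0, 138.0], 661), (0.47, [277.0, 201.0], 1012), (0.42, [168.0, 231.0], 1716)]
1.1
```

```bash
python3 - <<'E'
from h import *
import pickle
D=pickle.load(open("m0.pkl","rb"))
M=lambda n,l,i=0:D[n,l][i]["region"]
def both(name,ms,x0s,**k):
    rs=[fit(SH[name],ms,x0,**k) for x0 in x0s]
    r=min(rs,key=lambda r:r[1]);print(name,r[0],r[1],[q[1] for q in rs]);return r[0]
g=lambda u,v,z:unproj("top",(u,v),z)[:2].tolist()
p=g(341,172,20)
for nm in("thick","thin"):
    both(nm,{"scene":M("scene","riser_thick"),"top":M("top","riser_thick")},[p+[y] for y in(-30,30,90,150)])
p=g(218,176,20)
for nm in("thick","thin"):
    both(nm,{"scene":M("scene","riser_thin"),"top":M("top","riser_thin")},[p+[y] for y in(-30,30,90)])
p=g(280,203,20)
both("can",{"scene":M("scene","canister"),"top":M("top","canister")},[p+[y] for y in(-20,20,0)])
p=g(404,218,20)
P=both("thin",{"scene":M("scene","riser_base"),"top":M("top","riser_base")},[p+[y] for y in(-70,-30,-110)],z=8)
both("gauge",{"scene":M("scene","gauge")|M("scene","riser_base"),"top":M("top","gauge")|M("top","riser_base")},[[P[0],P[1],y] for y in(-70,-30,30)])
for n in D:
    pass
ims=[]
im=cv2.imread("pics/scene0.png");t=cv2.imread("pics/top0.png")
a=cv2.resize(im[130:345,200:440],(480,430));b=cv2.resize(t[120:300,195:495],(500,300))
cv2.imwrite("pics/c1.png",cv2.resize(im[130:345,230:440],None,fx=2.7,fy=2.7,interpolation=2))
for i,(n,l) in enumerate([("scene","vial_a"),("top","vial_a"),("top","carton"),("top","scoop")]):
    for d in D[n,l]:
        print(l,n,np.round(unproj(n,d["location"],40 if l!="scoop" else 5)))
print("jar",unproj("top",(343,242),70))
print("vials",[np.round(unproj("top",u,60)) for u in((350,206),(283,257),(214,208))])
E
```

```text
thick [ 645.7 -188.3  -28.2] 0.136 [np.float64(0.136), np.float64(0.137), np.float64(0.136), np.float64(0.136)]
thin [ 645.5 -187.9  -29.1] 0.267 [np.float64(0.267), np.float64(0.268), np.float64(0.267), np.float64(0.267)]
thick [649.5 204.9 -11.3] 0.384 [np.float64(0.384), np.float64(0.387), np.float64(0.386)]
thin [649.7 204.7 -12.3] 0.14 [np.float64(0.14), np.float64(0.14), np.float64(0.14)]
can [561.7  10.8  -5.6] 0.118 [np.float64(0.118), np.float64(0.118), np.float64(0.118)]
thin [ 490.  -376.7  -20.2] 0.139 [np.float64(0.14), np.float64(0.139), np.float64(0.14)]
gauge [ 490.9 -379.9  -19.9] 0.337 [np.float64(0.337), np.float64(0.337), np.float64(0.337)]
vial_a scene [ 546. -206.   40.]
vial_a scene [556. 211.  40.]
vial_a scene [388.   3.  40.]
vial_a top [546. 213.  40.]
vial_a top [ 534. -211.   40.]
carton top [436. 196.  40.]
scoop top [771.  51.   5.]
scoop top [562.  17.   5.]
scoop top [474. 370.   5.]
jar [ 426.44952529 -186.26957781   70.        ]
vials [array([ 536., -212.,   60.]), array([386.,  -3.,  60.]), array([541., 206.,  60.])]
```

View pics/c1.png

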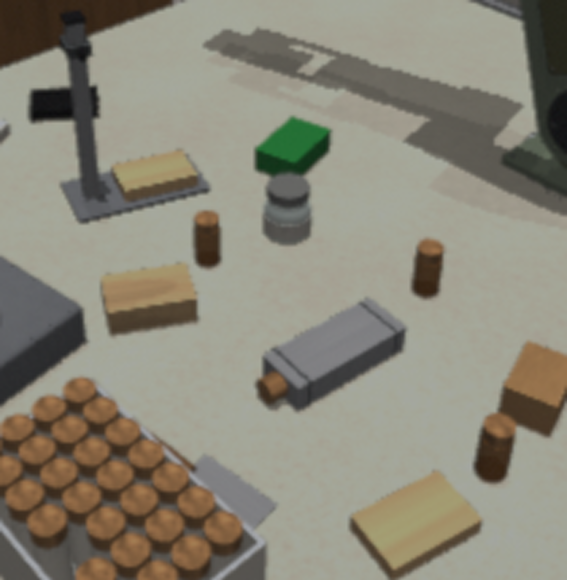

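```bash
cat >> h.py <<'E'
def overlay(n,im,items,fn,crop,f):
    u0,u1,v0,v1=crop
    o=cv2.resize(np.ascontiguousarray(im[v0:v1,u0:u1,::-1]),None,fx=f,fy=f,interpolation=cv2.INTER_CUBIC)
    for parts,R,t in items:
        for p in parts:
            h=cv2.convexHull(proj(n,p@R.T+t).astype(np.float32))[:,0]
            cv2.polylines(o,[np.round((h+.5-[u0,v0])*f).astype(int)],1,(0,0,255),1)
    cv2.imwrite(fn,o)
Z=lambda d:Ro.from_euler('z',d,degrees=True).as_matrix()
E
python3 - <<'E'
from h import *
I=[(SH["gauge"],Z(-19.9),np.array([490.5,-378,0])),(SH["thick"],Z(-28.2),np.array([645.7,-188.3,0])),(SH["can"],Z(-5.6),np.array([561.7,10.8,0]))]
a=env.grab_frame("scene");overlay("scene",a,I,"pics/o1.png",(230,400,130,290),4)
a=env.grab_frame("top");overlay("top",a,I,"pics/o2.png",(260,450,150,250),4)
o=np.vstack([cv2.resize(cv2.imread("pics/o1.png"),(425,400)),]) 
E
```

```text
(no output)
```

View pics/o1.png

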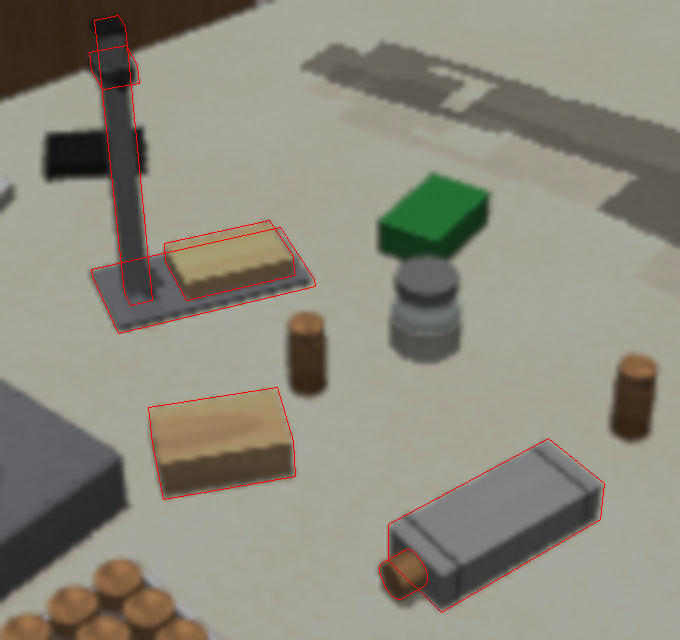

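View pics/o2.png

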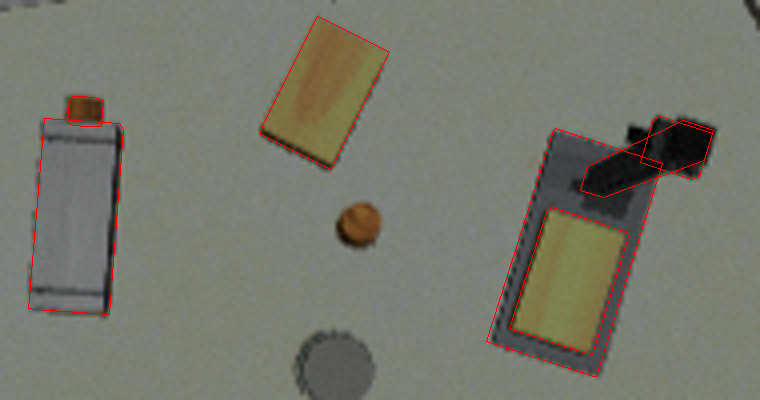

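```bash
cat >> h.py <<'E'
def pose():
    s=env.state();return np.array(s["ee_pos"]),Ro.from_euler('xyz',s["ee_rot"],degrees=True).as_matrix()
def plan(segs,p=None,R=None,show=True):
    """segs: list of (target pos, [r,p,y], nrows, opening) ; prints rows, rounded w/ feedback"""
    if p is None:
        p,R=pose()
    rows=[]
    for tp,te,n,op in segs:
        tp=p if tp is None else np.array(tp,float);tR=R if te is None else Ro.from_euler('xyz',te,degrees=True).as_matrix()
        for i in range(n):
            k=n-i
            d=np.round(R.T@(tp-p)/k,0 if k>1 else 1)
            w=np.round(Ro.from_matrix(R.T@tR).as_rotvec(degrees=True)/k,1)
            if np.linalg.norm(d)>41.7 or np.linalg.norm(w)>7.16: print("TOO FAST",np.linalg.norm(d),np.linalg.norm(w))
            rows.append([op,[float(v)+0. for v in d],[float(v)+0. for v in w]])
            p=p+R@d;R=R@Ro.from_rotvec(w,degrees=True).as_matrix()
    for i in range(0,len(rows),10):print(str(rows[i:i+10]).replace(" ","").replace(".0,",",").replace(".0]","]").replace("-0,","0,").replace("-0]","0]"))
    print(np.round(p,1))
E
python3 - <<'E'
from h import *
plan([([645.7,-188.3,120],[-90,0,-208.2],17,1),([645.7,-188.3,45],[-90,0,-208.2],3,1)])
E
```

```text
[[1,[-34,6,-14],[0,2.5,0]],[1,[-33,5,-15],[0,2.5,0]],[1,[-33,6,-16],[0,2.5,0]],[1,[-32,5,-18],[0,2.5,0]],[1,[-31,6,-19],[0,2.5,0]],[1,[-30,5,-21],[0,2.5,0]],[1,[-29,6,-22],[0,2.5,0]],[1,[-28,5,-23],[0,2.5,0]],[1,[-27,6,-24],[0,2.5,0]],[1,[-26,5,-26],[0,2.5,0]]]
[[1,[-25,6,-27],[0,2.5,0]],[1,[-24,5,-28],[0,2.5,0]],[1,[-23,6,-29],[0,2.5,0]],[1,[-22,5,-30],[0,2.6,0]],[1,[-20,6,-30],[0,2.5,0]],[1,[-19,5,-31],[0,2.6,0]],[1,[-17.4,5.9,-32.5],[0,2.5,0]],[1,[0,25,0],[0,0,0]],[1,[0,25,0],[0,0,0]],[1,[0,25,0],[0,0,0]]]
[ 645.7 -188.3   45. ]
```

```bash
python3 -m handwheel '[[1,[-34,6,-14],[0,2.5,0]],[1,[-33,5,-15],[0,2.5,0]],[1,[-33,6,-16],[0,2.5,0]],[1,[-32,5,-18],[0,2.5,0]],[1,[-31,6,-19],[0,2.5,0]],[1,[-30,5,-21],[0,2.5,0]],[1,[-29,6,-22],[0,2.5,0]],[1,[-28,5,-23],[0,2.5,0]],[1,[-27,6,-24],[0,2.5,0]],[1,[-26,5,-26],[0,2.5,0]]]'
python3 - <<'E'
from h import *
plan([([645.7,-188.3,90],[-90,0,-208.2],9,1),(None,None,1,1)])
E
```

```text
time_s: 2.03
ee_pos: [439.1, -338.5, 158.8]
ee_rot: [-90.0, 0.0, 169.4]
force: [-0.2, 0.2, -0.1]
gripper_width: 91.1
[[1,[-20,8,-21],[0,2,0]],[1,[-19,8,-21],[0,2,0]],[1,[-18,8,-22],[0,1.9,0]],[1,[-17,7,-22],[0,2,0]],[1,[-16,8,-23],[0,1.9,0]],[1,[-16,7,-24],[0,2,0]],[1,[-15,8,-24],[0,1.9,0]],[1,[-14,7,-25],[0,2,0]],[1,[-12.9,7.7,-25],[0,1.9,0]],[1,[0,0,0],[0,0,0]]]
[ 645.7 -188.3   90. ]
```

```bash
python3 -m handwheel '[[1,[-20,8,-21],[0,2,0]],[1,[-19,8,-21],[0,2,0]],[1,[-18,8,-22],[0,1.9,0]],[1,[-17,7,-22],[0,2,0]],[1,[-16,8,-23],[0,1.9,0]],[1,[-16,7,-24],[0,2,0]],[1,[-15,8,-24],[0,1.9,0]],[1,[-14,7,-25],[0,2,0]],[1,[-13,8,-25],[0,1.9,0]],[1,[0,0,0],[0,0,0]]]'
python3 - <<'E'
from h import *
plan([([645.7,-188.3,10],[-90,0,-208.2],5,1),(None,None,5,0)])
a=env.grab_frame("scene");overlay("scene",a,[],"pics/g1.png",(230,380,130,280),4)
E
```

```text
time_s: 2.87
ee_pos: [647.4, -185.5, 87.9]
ee_rot: [-90.1, -0.0, 152.1]
force: [-1.0, -0.2, -0.6]
gripper_width: 91.3
[[1,[0,16,1],[0,0.1,0]],[1,[0,15,1],[0,0,0]],[1,[0,16,0],[0,0.1,0]],[1,[0,15,1],[0.1,0,0]],[1,[0.2,15.9,0.3],[0,0.1,0]],[0,[0,0,0],[0,0,0]],[0,[0,0,0],[0,0,0]],[0,[0,0,0],[0,0,0]],[0,[0,0,0],[0,0,0]],[0,[0,0,0],[0,0,0]]]
[ 645.7 -188.2   10. ]
```

View pics/g1.png

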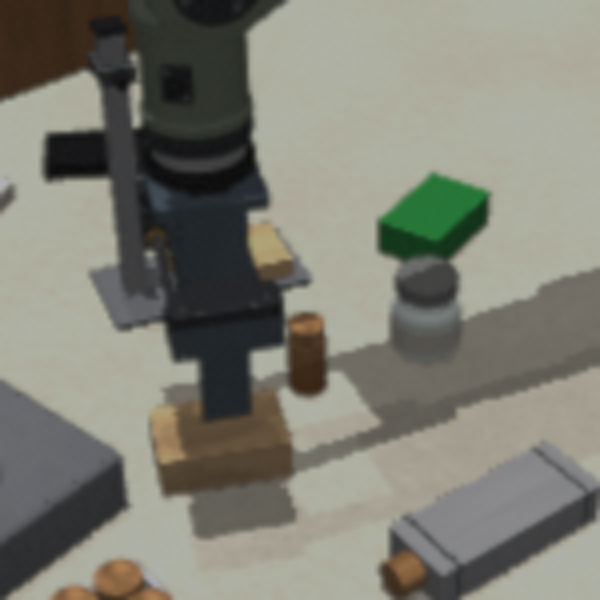

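```bash
python3 -m handwheel '[[1,[0,16,1],[0,0,0]],[1,[0,15,1],[0,0,0]],[1,[0,16,0],[0,0,0]],[1,[0,15,1],[0,0,0]],[1,[0,15,0],[0,0,0]],[0,[0,0,0],[0,0,0]],[0,[0,0,0],[0,0,0]],[0,[0,0,0],[0,0,0]],[0,[0,0,0],[0,0,0]],[0,[0,0,0],[0,0,0]]]' 20
python3 - <<'E'
from h import *
plan([([645.7,-188.3,65],[-90,0,-208.2],3,0),([490.3,-378.5,90],[-90,0,-200],7,0)])
E
```

```text
time_s: 3.75
ee_pos: [643.6, -192.0, 14.4]
ee_rot: [-90.0, 0.1, 151.9]
force: [-0.8, 0.7, 2.2]
gripper_width: 64.0
[[0,[0,-17,-1],[0,0,0]],[0,[0,-17,-2],[0,0.1,-0.1]],[0,[-0.2,-16.6,-1.2],[0,0,0]],[0,[7,-4,34],[0,-1.2,0]],[0,[7,-4,34],[0,-1.2,0]],[0,[8,-3,34],[0,-1.2,0]],[0,[9,-4,34],[0,-1.1,0]],[0,[10,-3,34],[0,-1.2,0]],[0,[10,-4,34],[0,-1.1,0]],[0,[11,-3.2,33.4],[0,-1.2,0]]]
[ 490.3 -378.5   90. ]
```

```bash
python3 - <<'E'
from h import *
P=[]
for i in range(4):
    env.grab_frame("top");P.append(pose()[0])
print(np.round(P,1))
plan([([645.7,-188.3,110],[-90,0,-208.2],4,0),([520,-290,110],[-90,0,-200],6,0),([490.3,-378.5,110],[-90,0,-200],5,0),(None,None,5,0)],p=np.mean(P,0),R=pose()[1])
E
```

```text
[[ 643.6 -192.    14.4]
 [ 643.7 -191.9   14.4]
 [ 643.7 -192.    14.4]
 [ 643.6 -192.    14.4]]
[[0,[0,-24,-1],[0,0,0]],[0,[0,-24,-1],[0,0,0]],[0,[0,-24,-1],[0,0.1,-0.1]],[0,[-0.3,-23.6,-1.2],[0,0,0]],[0,[10,0,25],[0,-1.4,0]],[0,[11,0,25],[0,-1.4,0]],[0,[12,0,24],[0,-1.3,0]],[0,[12,0,24],[0,-1.4,0]],[0,[13,0,24],[0,-1.3,0]],[0,[13.5,-0.1,22.8],[0,-1.4,0]]]
[[0,[0,0,19],[0,0,0]],[0,[-1,0,19],[0,0,0]],[0,[0,0,18],[0,0,0]],[0,[-1,0,19],[0,0,0]],[0,[-0.3,0,18.3],[0,0,0]],[0,[0,0,0],[0,0,0]],[0,[0,0,0],[0,0,0]],[0,[0,0,0],[0,0,0]],[0,[0,0,0],[0,0,0]],[0,[0,0,0],[0,0,0]]]
[ 490.3 -378.5  110. ]
```

```bash
python3 -m handwheel '[[0,[0,-24,0],[0,0,0]],[0,[0,-24,0],[0,0,0]],[0,[0,-24,0],[0,0,0]],[0,[0,-24,0],[0,0,0]],[0,[10,0,25],[0,-1.4,0]],[0,[11,0,24],[0,-1.4,0]],[0,[12,0,23],[0,-1.3,0]],[0,[12,0,23],[0,-1.4,0]],[0,[13,0,23],[0,-1.3,0]],[0,[13,0,22],[0,-1.3,0]]]'
python3 - <<'E'
from h import *
plan([([490.3,-378.5,100],[-90,0,-200],6,0),(None,None,4,0)])
E
```

```text
time_s: 4.78
ee_pos: [518.1, -289.9, 108.5]
ee_rot: [-90.0, -0.1, 160.1]
force: [0.5, 0.2, -2.1]
gripper_width: 64.0
[[0,[-1,1,15],[0,0,0]],[0,[-1,1,16],[0,0,0]],[0,[0,2,15],[0,0,0]],[0,[-1,1,16],[0,0,0]],[0,[0,2,15],[0,0.1,0]],[0,[-1,1.5,15.7],[0,0,0.1]],[0,[0,0,0],[0,0,0]],[0,[0,0,0],[0,0,0]],[0,[0,0,0],[0,0,0]],[0,[0,0,0],[0,0,0]]]
[ 490.3 -378.5  100. ]
```

```bash
python3 -m handwheel '[[0,[-1,1,15],[0,0,0]],[0,[-1,1,16],[0,0,0]],[0,[0,2,15],[0,0,0]],[0,[-1,1,16],[0,0,0]],[0,[0,2,15],[0,0,0]],[0,[-1,1,15],[0,0,0]],[0,[0,0,0],[0,0,0]],[0,[0,0,0],[0,0,0]],[0,[0,0,0],[0,0,0]],[0,[0,0,0],[0,0,0]]]'
python3 - <<'E'
from h import *
env.grab_frame("top");p,R=pose();print(p)
t=p+[0,0,-14.4]
I=[(SH["gauge"],Z(-19.9),np.array([490.5,-378.5,0])),(SH["thick"],Z(-20),t)]
a=env.grab_frame("scene");overlay("scene",a,I,"pics/o3.png",(230,330,120,220),6)
plan([([490.3,-378.5,45],[-90,0,-200],5,0),(None,None,5,0)])
E
```

```text
time_s: 5.62
ee_pos: [492.3, -376.7, 100.9]
ee_rot: [-90.0, -0.0, 160.1]
force: [0.1, -0.0, -2.0]
gripper_width: 63.8
[ 492.4078688  -376.65319442  101.0065056 ]
[[0,[0,11,0],[0,0,0]],[0,[0,11,1],[0,0,0]],[0,[0,11,0],[0,0,0]],[0,[1,12,1],[0,0,0]],[0,[0.3,11.1,0.5],[0,0.1,0]],[0,[0,0,0],[0,0,0]],[0,[0,0,0],[0,0,0]],[0,[0,0,0],[0,0,0]],[0,[0,0,0],[0,0,0]],[0,[0,0,0],[0,0,0]]]
[ 490.3 -378.6   45. ]
```

View pics/o3.png

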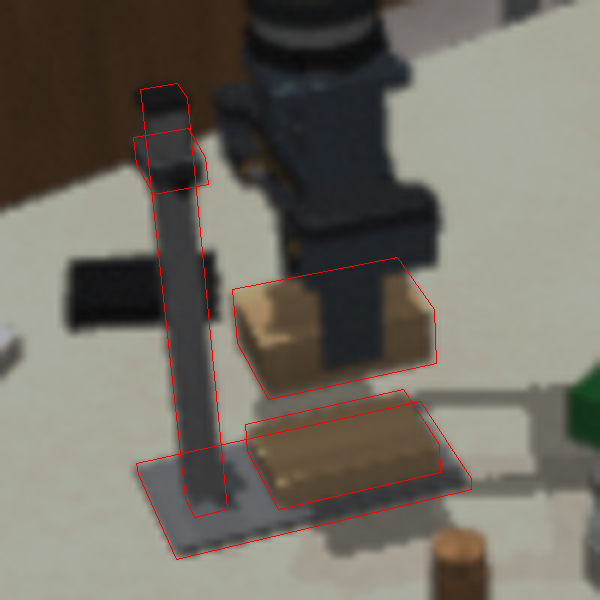

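```bash
python3 -m handwheel '[[0,[0,11,0],[0,0,0]],[0,[0,11,1],[0,0,0]],[0,[0,11,0],[0,0,0]],[0,[1,12,1],[0,0,0]],[0,[0,11,0],[0,0,0]],[0,[0,2,0],[0,0,0]],[0,[0,0,0],[0,0,0]],[0,[0,0,0],[0,0,0]],[0,[0,0,0],[0,0,0]],[0,[0,0,0],[0,0,0]]]'

```

```text
time_s: 6.55
ee_pos: [490.5, -378.8, 42.7]
ee_rot: [-90.0, -0.0, 160.0]
force: [0.1, 0.0, -1.1]
gripper_width: 63.9
```

```bash
python3 -m handwheel '[[0,[0,1,0],[0,0,0]],[1,[0,0,0],[0,0,0]],[1,[0,0,0],[0,0,0]],[1,[0,0,0],[0,0,0]],[1,[0,0,0],[0,0,0]],[1,[0,-15,0],[0,0,0]],[1,[0,-30,0],[0,0,0]],[1,[0,-35,0],[0,0,0]],[1,[0,-40,0],[0,0,0]],[1,[0,-20,0],[0,0,0]]]'
python3 - <<'E'
from h import *
p,R=pose()
# over canister: grasp at own x=+45
R0=Z(-5.6);g=np.array([561.7,10.8,0])+R0@[44,0,0];print(g)
plan([([470,-230,165],[-90,0,-195],4,1),([g[0],g[1],150],[-90,0,-185.6],7,1)])
E
```

```text
time_s: 7.38
ee_pos: [492.0, -380.0, 187.2]
ee_rot: [-89.9, 0.4, 160.0]
force: [0.6, -1.3, 0.3]
gripper_width: 91.3
[605.4900056    6.50635241   0.        ]
[[1,[18,5,-33],[0,-1.2,-0.1]],[1,[17,5,-34],[-0.1,-1.3,-0.1]],[1,[17,6,-34],[0,-1.2,-0.1]],[1,[15.6,5.6,-34.7],[-0.1,-1.3,-0.1]],[1,[-10,2,-38],[0,-1.3,0]],[1,[-11,2,-37],[0,-1.3,0]],[1,[-12,2,-37],[0,-1.4,0]],[1,[-12,2,-37],[0,-1.3,0]],[1,[-13,2,-37],[0,-1.4,0]],[1,[-15,3,-36],[0,-1.3,0]]]
[[1,[-14.9,2.2,-35.7],[0,-1.4,0]]]
[605.5   6.5 150. ]
```

```bash
python3 -m handwheel '[[1,[18,5,-33],[0,-1.2,0]],[1,[17,5,-34],[0,-1.3,0]],[1,[17,6,-34],[0,-1.2,0]],[1,[16,5,-35],[0,-1.3,0]],[1,[-10,2,-38],[0,-1.3,0]],[1,[-11,2,-37],[0,-1.3,0]],[1,[-12,2,-37],[0,-1.4,0]],[1,[-12,2,-37],[0,-1.3,0]],[1,[-13,2,-37],[0,-1.4,0]],[1,[-15,3,-36],[0,-1.3,0]]]'
python3 - <<'E'
from h import *
I=[(SH["gauge"],Z(-19.9),np.array([490.5,-378.5,0])),(SH["thick"],Z(-20),np.array([490.5,-378.8,28]))]
a=env.grab_frame("scene");overlay("scene",a,I,"pics/o4.png",(240,320,120,220),4)
b=env.grab_frame("top");overlay("top",b,I,"pics/o5.png",(370,450,150,250),4)
cv2.imwrite("pics/o45.png",np.hstack([cv2.imread("pics/o4.png"),cv2.imread("pics/o5.png")]))
for n in("scene","top"):
  for l in("riser_thick","riser_base"):
    print(n,l,[(round(d["p"],2),np.round(d["location"]).tolist(),int(d["region"].sum())) for d in env.masks_of(n,l)])
plan([([605.5,6.5,130],[-90,0,-185.6],4,1),([605.5,6.5,60],[-90,0,-185.6],4,1),(None,None,2,1)])
E
```

```text
time_s: 8.22
ee_pos: [585.1, -23.6, 148.4]
ee_rot: [-90.0, 0.1, 173.1]
force: [1.4, -0.6, 0.3]
gripper_width: 91.2
scene riser_thick [(0.79, [284.0, 189.0], 550)]
scene riser_base [(0.65, [290.0, 198.0], 136), (0.6, [248.0, 169.0], 168)]
top riser_thick [(0.77, [380.0, 277.0], 722), (0.57, [405.0, 216.0], 720)]
top riser_base [(0.96, [479.0, 229.0], 756), (0.43, [396.0, 204.0], 4)]
[[1,[-4,4,-9],[0,-0.4,0]],[1,[-5,5,-9],[0,-0.3,0]],[1,[-4,4,-9],[0,-0.4,0]],[1,[-4.8,5,-8.1],[0,-0.3,0]],[1,[0,17,0],[0,0,0]],[1,[0,18,0],[0,0,0]],[1,[0,17,0],[0,0,0]],[1,[0,18,0],[0,0,0]],[1,[0,0,0],[0,0,0]],[1,[0,0,0],[0,0,0]]]
[605.5   6.5  60. ]
```

View pics/o45.png

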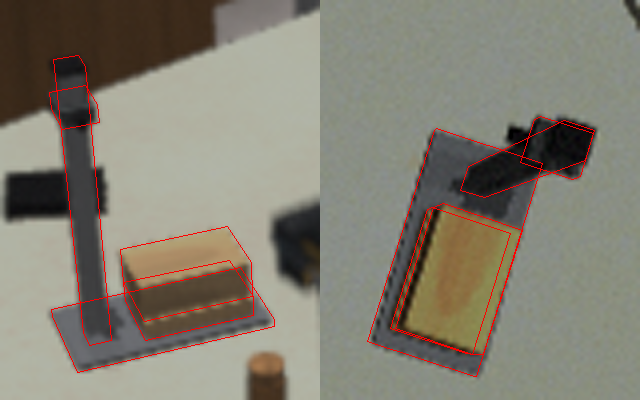

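```bash
python3 -m handwheel '[[1,[-4,4,-9],[0,-0.4,0]],[1,[-5,5,-9],[0,-0.3,0]],[1,[-4,4,-9],[0,-0.4,0]],[1,[-5,5,-8],[0,-0.3,0]],[1,[0,17,0],[0,0,0]],[1,[0,18,0],[0,0,0]],[1,[0,17,0],[0,0,0]],[1,[0,18,0],[0,0,0]],[1,[0,0,0],[0,0,0]],[1,[0,0,0],[0,0,0]]]'
python3 - <<'E'
from h import *
env.grab_frame("top")
I=[(SH["can"],Z(-5.6),np.array([561.7,10.8,0]))]
p,R=pose();print(p)
a=env.grab_frame("scene");overlay("scene",a,I,"pics/o6.png",(300,400,200,300),6)
plan([([605.5,6.5,6],[-90,0,-185.6],5,1),(None,None,5,0)])
E
```

```text
time_s: 9.35
ee_pos: [605.9, 7.7, 58.8]
ee_rot: [-90.0, -0.1, 174.5]
force: [0.4, 0.7, 0.9]
gripper_width: 91.3
[606.76877585   7.58889012  60.01057622]
[[1,[0,11,0],[0,0,0]],[1,[0,11,0],[0,0,0]],[1,[1,11,0],[0,0,0]],[1,[0,11,1],[0,0,0]],[1,[0.7,10.7,0.2],[0,0.1,-0.1]],[0,[0,0,0],[0,0,0]],[0,[0,0,0],[0,0,0]],[0,[0,0,0],[0,0,0]],[0,[0,0,0],[0,0,0]],[0,[0,0,0],[0,0,0]]]
[605.5   6.5   6. ]
```

View pics/o6.png

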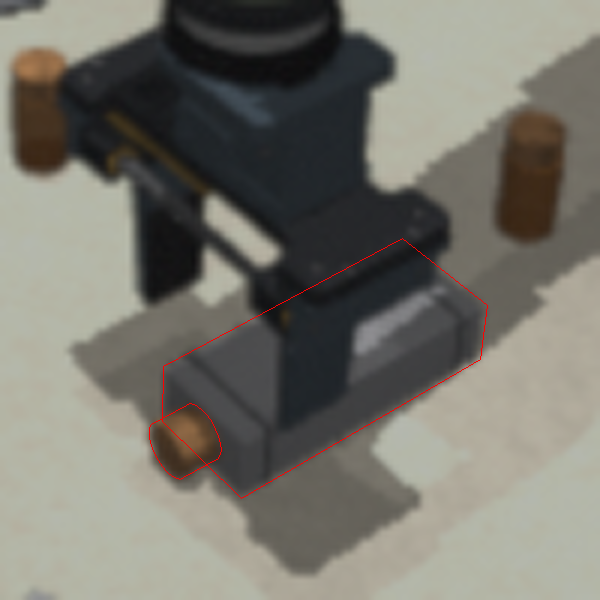

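```bash
python3 -m handwheel '[[1,[0,11,0],[0,0,0]],[1,[0,11,0],[0,0,0]],[1,[1,11,0],[0,0,0]],[1,[0,11,1],[0,0,0]],[1,[1,10,0],[0,0,0]],[0,[0,0,0],[0,0,0]],[0,[0,0,0],[0,0,0]],[0,[0,0,0],[0,0,0]],[0,[0,0,0],[0,0,0]],[0,[0,0,0],[0,0,0]]]' 7
python3 - <<'E'
from h import *
env.grab_frame("top");env.grab_frame("top");s=env.state();print(s["ee_pos"],s["ee_rot"],s["gripper_width"],s["force"])
E
```

```text
time_s: 10.28
ee_pos: [604.8, 6.5, 6.6]
ee_rot: [-90.0, 0.1, 174.4]
force: [0.3, -0.3, -0.2]
gripper_width: 61.0
[604.79130427   6.53875812   6.56892292] [-9.00111328e+01  9.03666089e-02  1.74441008e+02] 59.78833897443748 [-0.41758435  0.81222837  0.7384189 ]
```

```bash
python3 - <<'E'
import numpy as np
th=np.radians(np.arange(0,91,4.5));a=128.3*np.cos(th)-25.6*np.sin(th);h=128.3*np.sin(th)+25.6*np.cos(th)
print(np.round(np.c_[-np.diff(a),-np.diff(h)],1).tolist())
E
```

```text
[[2.4, -10.0], [3.2, -9.8], [3.9, -9.5], [4.7, -9.2], [5.4, -8.8], [6.0, -8.3], [6.7, -7.8], [7.3, -7.3], [7.8, -6.7], [8.3, -6.0], [8.8, -5.4], [9.2, -4.7], [9.5, -3.9], [9.8, -3.2], [10.0, -2.4], [10.1, -1.6], [10.2, -0.8], [10.3, 0.0], [10.2, 0.8], [10.1, 1.6]]
```

```bash
python3 -m handwheel '[[0,[2.5,-10,0],[0,0,0]],[0,[3,-10,0],[0,0,0]],[0,[4,-9.5,0],[0,0,0]],[0,[4.5,-9,0],[0,0,0]],[0,[5.5,-9,0],[0,0,0]],[0,[6,-8.5,0],[0,0,0]],[0,[6.5,-8,0],[0,0,0]],[0,[7.5,-7,0],[0,0,0]],[0,[8,-6.5,0],[0,0,0]],[0,[8,-6,0],[0,0,0]]]'
python3 - <<'E'
from h import *
a=env.grab_frame("scene")
env.grab_frame("top");print(pose()[0],env.state()["force"],env.state()["gripper_width"])
def items(th):
    # rotate about foot lower edge
    R0=Z(-5.6);piv=np.array([477.1,19.1,0]);Rt=Ro.from_euler('y',-th,degrees=True).as_matrix()
    R=R0@Rt;return R,piv+R@np.array([85,0,0])
overlay("scene",a,[(SH["can"],)+items(45)],"pics/o7.png",(290,410,170,290),5)
E
```

```text
time_s: 11.22
ee_pos: [547.8, 11.9, 90.0]
ee_rot: [-90.0, -0.0, 174.4]
force: [-0.6, -0.6, -3.3]
gripper_width: 59.9
[547.29019055  12.00247905  90.36937412] [-0.0723572  -0.12130617 -1.29490582] 60.055091198808974
```

View pics/o7.png

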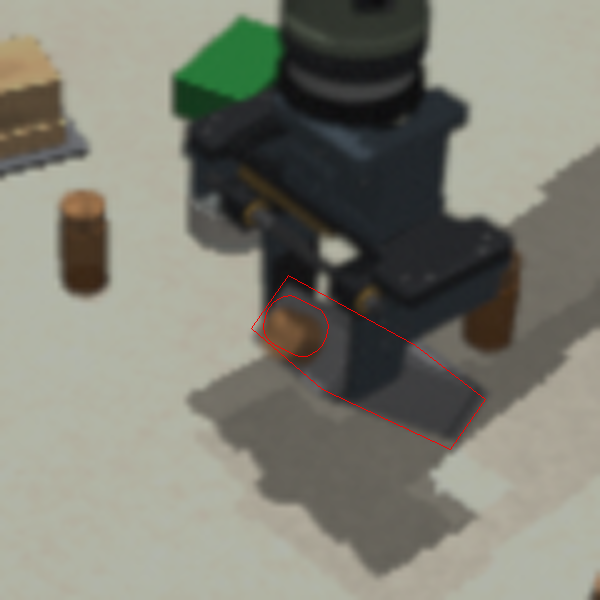

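```bash
python3 -m handwheel '[[0,[9,-5.5,0],[0,0,0]],[0,[9,-4.5,0],[0,0,0]],[0,[9.5,-4,0],[0,0,0]],[0,[10,-3,0],[0,0,0]],[0,[10,-2.5,0],[0,0,0]],[0,[10,-1.5,0],[0,0,0]],[0,[10,-1,0],[0,0,0]],[0,[10,0,0],[0,0,0]],[0,[10,1,0],[0,0,0]],[0,[5,0.5,0],[0,0,0]]]'
cat >> h.py <<'E'
def items(th,piv=(477.1,19.1,0),yaw=-5.6):
    R=Z(yaw)@Ro.from_euler('y',-th,degrees=True).as_matrix();return R,np.array(piv)+R@np.array([85,0,0])
E
python3 - <<'E'
from h import *
env.grab_frame("top");a=env.grab_frame("scene");print(pose()[0],env.state()["force"],env.state()["gripper_width"])
overlay("scene",a,[(SH["can"],)+items(88)],"pics/o8.png",(290,410,150,270),5)
E
```

```text
time_s: 12.15
ee_pos: [454.9, 20.9, 109.7]
ee_rot: [-90.0, -0.1, 174.4]
force: [-0.4, 0.2, -2.7]
gripper_width: 59.8
[455.37023887  20.86606522 109.64067665] [ 0.13563803  0.66642092 -3.68461418] 60.031347852058005
```

View pics/o8.png

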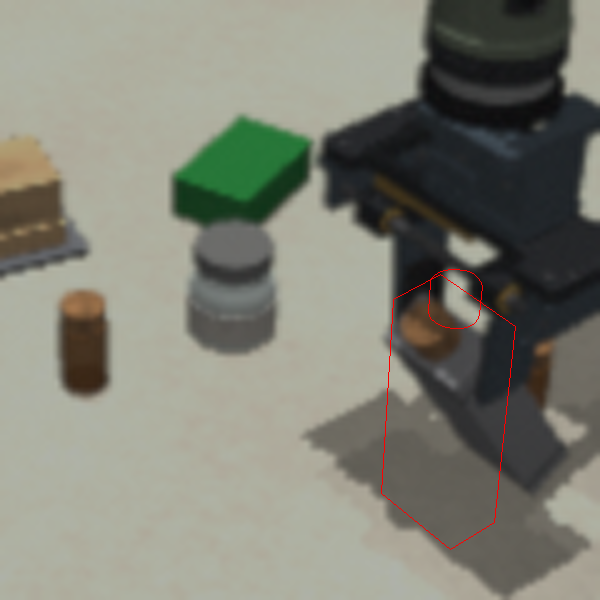

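```bash
python3 - <<'E'
from h import *
a=env.grab_frame("scene");b=env.grab_frame("top")
p,_=pose();g=p+[0,0,19]
def it(th,gz=22):
    R=Z(-5.6)@Ro.from_euler('y',-th,degrees=True).as_matrix()
    t=g-R@np.array([43.3,0,gz]);f=t+R@np.array([-85,0,18]);e=t+R@np.array([-85,0,0]);print(th,"foot",np.round(f),"edge",np.round(e));return R,t
ims=[]
for th in(45,52):
    overlay("scene",a,[(SH["can"],)+it(th)],"pics/t.png",(350,420,190,270),5);ims.append(cv2.imread("pics/t.png"))
cv2.imwrite("pics/o9.png",np.hstack(ims))
E
```

```text
45 foot [370.  29.  35.] edge [382.  28.  23.]
52 foot [382.  28.  25.] edge [396.  27.  14.]
```

View pics/o9.png

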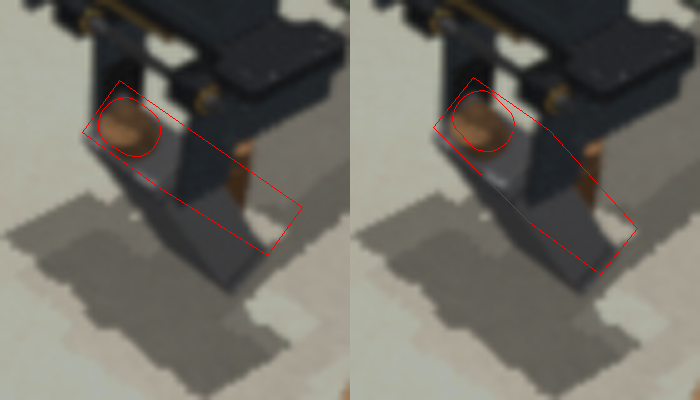

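```bash
python3 - <<'E'
from h import *
a=env.grab_frame("scene")
r=env.masks_of("scene","canister");m=r[0]["region"];print(r[0]["p"],m.sum(),r[0]["location"])
p,_=pose();g=p+[0,0,19]
def it(th,gx,gz=22):
    R=Z(-5.6)@Ro.from_euler('y',-th,degrees=True).as_matrix()
    t=g-R@np.array([gx,0,gz]);return R,t
# gripper occluder ignored: penalise mask pixels outside render; and render pixels that are background-coloured (approx: brightness light) 
gray=a.astype(int).sum(2)
bg=(gray>330)
res=[]
for th in range(40,86,3):
  for gx in range(25,65,4):
    for gz in (5,13,20,27):
      R,t=it(th,gx,gz);rr=render("scene",SH["can"],R,t)>.5
      res.append(((m&~rr).sum()+(rr&~m&bg).sum(),th,gx,gz,np.round((t+R@[-85,0,0])[[0,2]]),np.round((t+R@[-85,0,18])[2])))
res.sort(key=lambda r:r[0]);[print(*q) for q in res[:8]]
_,th,gx,gz=res[0][:4]
overlay("scene",a,[(SH["can"],)+it(th,gx,gz)],"pics/o10.png",(340,420,180,270),6)
b=cv2.imread("pics/o10.png");mm=cv2.resize(m[180:270,340:420].astype(np.uint8)*255,None,fx=6,fy=6)
bb=cv2.resize(bg[180:270,340:420].astype(np.uint8)*255,None,fx=3,fy=3)
cv2.imwrite("pics/o10.png",cv2.resize(np.hstack([b,cv2.merge([mm]*3)]),(800,450)))
E
```

```text
0.94 576 [385.9, 229.8]
39 61 49 27 [416.  -1.] 7.0
42 58 53 27 [407.  -2.] 7.0
43 58 49 27 [410.   1.] 11.0
43 61 53 27 [414.  -5.] 4.0
47 58 57 27 [405.  -6.] 4.0
47 61 57 27 [412.  -8.] 0.0
49 61 45 27 [418.   2.] 11.0
51 61 61 27 [410. -12.] -3.0
```

View pics/o10.png

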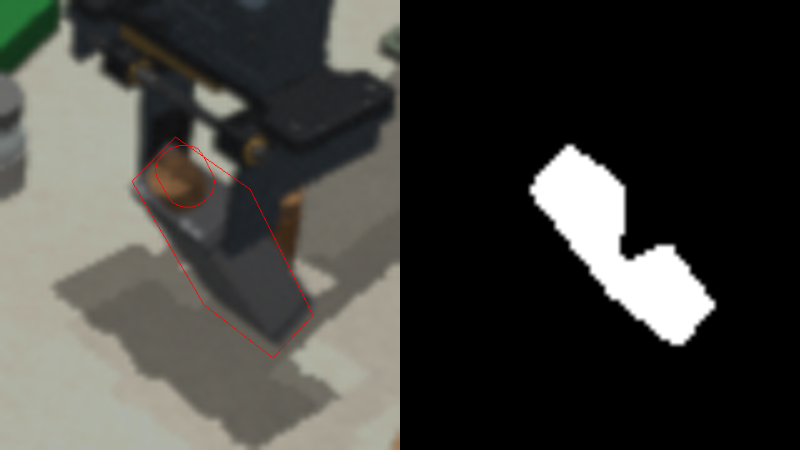

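```bash
python3 -m handwheel '[[0,[0,0,0],[0,0,0]],[0,[0,0,0],[0,0,0]],[0,[0,0,0],[0,0,0]],[0,[-5,-1,0],[0,0,0]],[0,[-9,0,0],[0,0,0]],[0,[-10,0,0],[0,0,0]],[0,[-10,0,0],[0,0,0]],[0,[-10,0,0],[0,0,0]],[0,[-9,0,0],[0,0,0]],[0,[-5,0,0],[0,0,0]]]' 20
python3 - <<'E'
from h import *
env.grab_frame("top");a=env.grab_frame("scene");print(pose()[0],env.state()["force"],env.state()["gripper_width"])
r=env.masks_of("scene","canister");m=r[0]["region"];print(r[0]["p"],m.sum(),r[0]["location"])
p,_=pose();g=p+[0,0,19]
def it(th,gx,gz=22):
    R=Z(-5.6)@Ro.from_euler('y',-th,degrees=True).as_matrix()
    t=g-R@np.array([gx,0,gz]);return R,t
gray=a.astype(int).sum(2);bg=(gray>330)
res=[]
for th in range(44,80,3):
  for gx in range(25,65,4):
    for gz in (5,13,20,27):
      R,t=it(th,gx,gz);rr=render("scene",SH["can"],R,t)>.5
      res.append(((m&~rr).sum()+(rr&~m&bg).sum(),th,gx,gz,np.round((t+R@[-85,0,0])[[0,2]]),np.round((t+R@[-85,0,18])[2])))
res.sort(key=lambda r:r[0]);[print(*q) for q in res[:6]]
_,th,gx,gz=res[0][:4]
overlay("scene",a,[(SH["can"],)+it(th,gx,gz)],"pics/o11.png",(300,420,160,280),5)
E
```

```text
time_s: 13.28
ee_pos: [516.6, 15.0, 110.9]
ee_rot: [-90.0, 0.1, 174.4]
force: [0.5, 0.5, -3.8]
gripper_width: 59.9
[515.76097692  15.04987971 110.74403387] [ 0.16149076  0.68324589 -3.29545174] 59.79037943501686
0.91 572 [368.5, 238.8]
42 62 53 27 [474.  -5.] 4.0
44 62 49 27 [476.  -1.] 7.0
46 62 57 27 [472.  -8.] 0.0
50 62 45 27 [478.   2.] 11.0
50 62 61 27 [470. -12.] -3.0
57 62 41 27 [480.   6.] 14.0
```

View pics/o11.png

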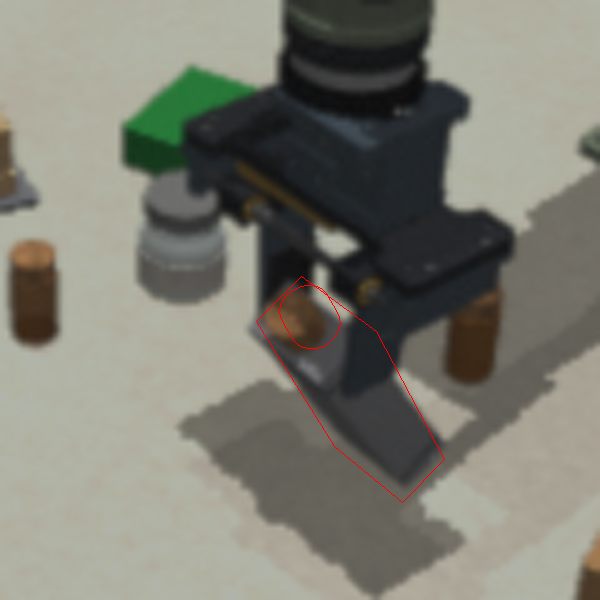

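```bash
cat >> h.py <<'E'
def fitcan(m,occ,g,yaw=-5.6):
    def it(v):
        R=Z(yaw)@Ro.from_euler('y',-v[0],degrees=True).as_matrix();return R,g-R@np.array([v[1],v[3],v[2]])
    def f(v):
        R,t=it(v);rr=render("scene",SH["can"],R,t);return np.abs(rr-m)[~occ].sum()
    best=None
    for th in(45,52,60,70,80):
        v0=np.array([th,48,20,0.]);r=minimize(f,v0,method="Nelder-Mead",options=dict(initial_simplex=v0+np.vstack([np.zeros(4),np.diag([6,8,8,5])]),maxiter=300))
        if best is None or r.fun<best.fun:best=r
    R,t=it(best.x);print(np.round(best.x,1),best.fun,"edge",np.round(t+R@[-85,0,0],1),"foot",np.round(t+R@[-85,0,18],1));return R,t
E
python3 - <<'E'
from h import *
a=env.grab_frame("scene");m=env.masks_of("scene","canister")[0]["region"].astype(float)
p,_=pose();g=p+[0,0,19]
U,V=np.meshgrid(range(640),range(400));occ=((U>=366)&(V<241)&(U<404))|(V<216)
R,t=fitcan(m,occ,g)
overlay("scene",a,[(SH["can"],R,t)],"pics/o12.png",(300,420,160,280),5)
E
```

```text
[56.6 50.5 31.5  3.1] 26.0 edge [465.6  16.8  -0.7] foot [450.6  18.3   9.2]
```

View pics/o12.png

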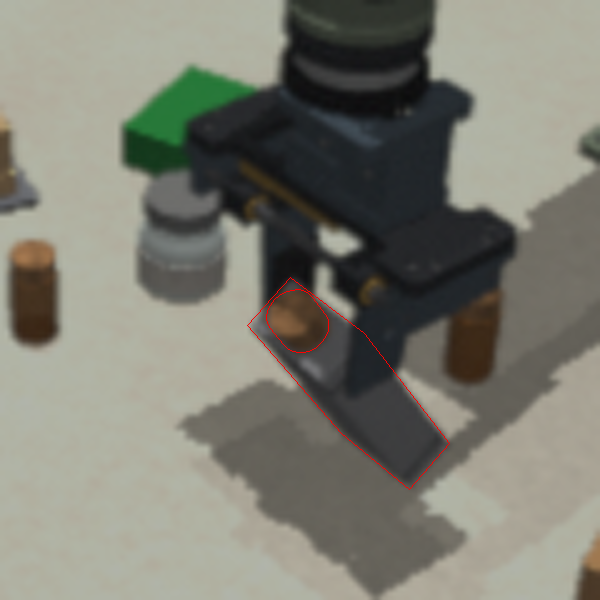

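```bash
python3 - <<'E'
from h import *
p,R=pose();E=np.array([465.6,17,0.]);c=R.T@(E-p);print(c)
for w in(3.3,): print(c-Ro.from_rotvec([0,0,w],degrees=True).as_matrix()@c)
E
```

```text
[ 48.17338957 110.76879446   2.84043614]
[ 6.45617818e+00 -2.58937932e+00  4.44089210e-16]
```

```bash
python3 -m handwheel '[[0,[6.5,-2.7,0],[0,0,3.3]],[0,[6.5,-2.6,0],[0,0,3.3]],[0,[6.5,-2.6,0],[0,0,3.3]],[0,[6.5,-2.6,0],[0,0,3.3]],[0,[6.5,-2.6,0],[0,0,3.3]],[0,[6.5,-2.6,0],[0,0,3.3]],[0,[6.5,-2.6,0],[0,0,3.3]],[0,[6.5,-2.6,0],[0,0,3.3]],[0,[6.5,-2.6,0],[0,0,3.3]],[0,[0,0,0],[0,0,0]]]'
python3 - <<'E'
from h import *
env.grab_frame("top");a=env.grab_frame("scene");s=env.state();print(pose()[0],s["ee_rot"],s["force"],s["gripper_width"])
R=pose()[1];p=pose()[0];c=np.array([48.2,110.8,2.8]);print("edge if rigid",p+R@c)
overlay("scene",a,[(SH["can"],)+items(87,(465.6,17,0))],"pics/o13.png",(300,420,140,260),5)
E
```

```text
time_s: 14.37
ee_pos: [448.2, 21.0, 118.6]
ee_rot: [-89.9, 29.5, 174.5]
force: [-0.6, 0.9, -4.0]
gripper_width: 59.8
[452.59593514  21.12989149 120.46857037] [-89.95691357  29.62082437 174.49140965] [-0.43754436  0.20707103 -3.18997097] 60.11944571589534
edge if rigid [4.65121467e+02 1.70252262e+01 3.27058961e-01]
```

View pics/o13.png

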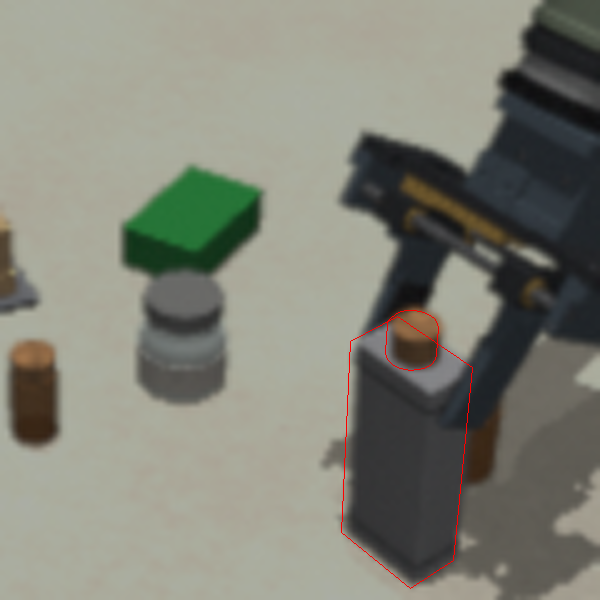

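```bash
python3 - <<'E'
from h import *
a=env.grab_frame("scene");m=env.masks_of("scene","canister")[0]["region"].astype(float)
p,R=pose();g=p-19*R[:,1]
U,V=np.meshgrid(range(640),range(400));occ=((U>=386)&(V<226)&(U<410))|(V<200)
R,t=fitcan(m,occ,g)
overlay("scene",a,[(SH["can"],R,t)],"pics/o14.png",(340,420,180,260),6)
E
```

```text
[85.6 48.9 29.3  0.3] 76.25 edge [463.8  19.8   1.8] foot [446.   21.6   3.2]
```

View pics/o14.png

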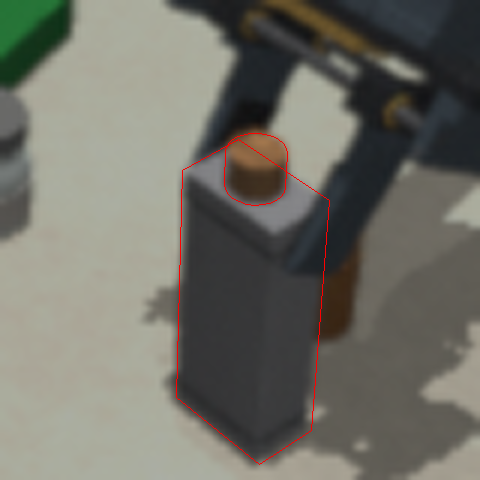

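```bash
python3 -m handwheel '[[0,[2,-0.8,0],[0,0,1]],[0,[4,-1.6,0],[0,0,2]],[0,[2,-0.8,0],[0,0,1]],[0,[0,0,0],[0,0,0]],[0,[0.6,0.8,0],[0,0,0]],[0,[0,0,0],[0,0,0]],[0,[0.6,0.8,0],[0,0,0]],[0,[0,0,0],[0,0,0]],[0,[0,0,0],[0,0,0]],[0,[0,0,0],[0,0,0]]]'
python3 - <<'E'
from h import *
for i in range(3):
    a=env.grab_frame("scene");s=env.state();print(np.round(s["ee_pos"],1),np.round(s["ee_rot"],1),np.round(s["force"],1))
m=env.masks_of("scene","canister")[0]["region"].astype(float)
p,R=pose();g=p-19*R[:,1]
U,V=np.meshgrid(range(640),range(400));occ=((U>=386)&(V<226)&(U<415))|(V<200)
R,t=fitcan(m,occ,g)
overlay("scene",a,[(SH["can"],R,t)],"pics/o15.png",(340,420,180,260),6)
E
```

```text
time_s: 15.4
ee_pos: [445.7, 22.0, 117.6]
ee_rot: [-90.0, 33.7, 174.4]
force: [0.4, -0.2, -1.4]
gripper_width: 59.9
[445.6  22.  117.6] [-90.   33.7 174.4] [ 1.2  0.1 -1.5]
[445.6  22.  117.6] [-90.   33.7 174.4] [ 1.  -0.8 -0.7]
[445.5  22.  117.6] [-90.   33.7 174.4] [ 0.8  0.3 -1. ]
[90.5 65.4 17.2 13.4] 29.0625 edge [452.2   7.9 -16.8] foot [434.3   9.7 -17. ]
```

View pics/o15.png

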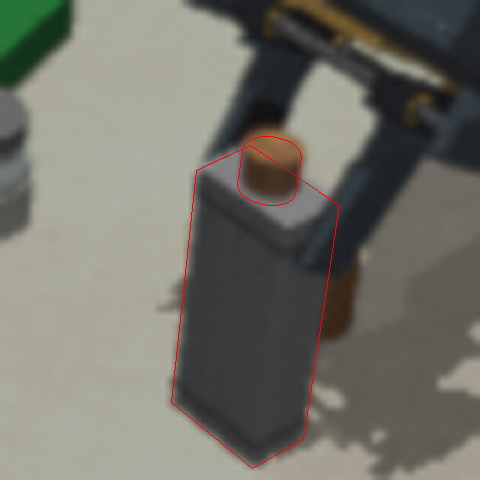

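```bash
python3 -m handwheel '[[1,[0,0,0],[0,0,0]],[1,[0,0,0],[0,0,0]],[1,[0,0,0],[0,0,0]],[1,[0,0,0],[0,0,0]],[1,[0,0,0],[0,0,0]],[1,[0,0,0],[0,0,0]],[1,[0,0,0],[0,0,0]],[1,[0,-5,0],[0,0,0]],[1,[0,-15,0],[0,0,0]],[1,[0,-25,0],[0,0,0]]]'
python3 - <<'E'
from h import *
a=env.grab_frame("scene");b=env.grab_frame("top")
overlay("scene",a,[],"pics/o16.png",(310,430,140,260),5)
p,R=pose();print(p)
plan([(p-R[:,1]*60,None,2,1)])
E
```

```text
time_s: 16.43
ee_pos: [419.1, 24.3, 153.0]
ee_rot: [-89.9, 33.4, 174.5]
force: [0.0, -0.7, 0.1]
gripper_width: 91.3
[420.323134    24.6591592  156.85710808]
[[1,[0,-30,0],[0,0,0]],[1,[0,-30,0],[0,0,0]]]
[387.   27.8 206.6]
```

View pics/o16.png

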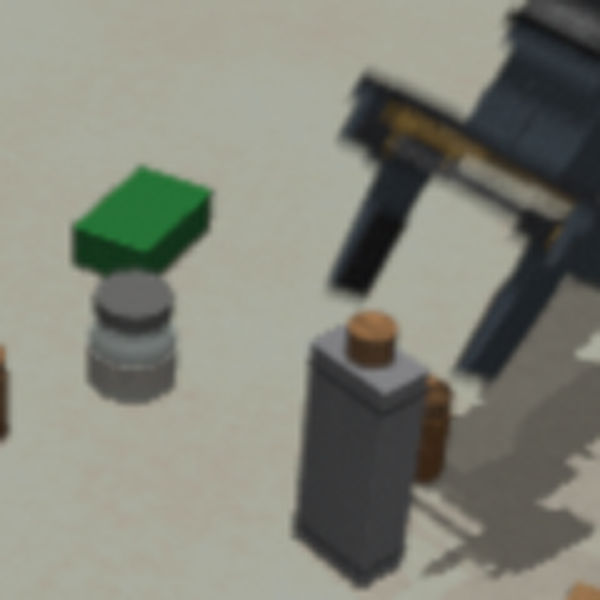

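```bash
python3 - <<'E'
from h import *
p,R=pose();q=p-R[:,1]*60
plan([(q,None,2,1),([400,25,260],[-90,0,174.4],5,1),([400,25,260],[-90,0,195.4],3,1),([400,25,260],[-90,0,264.4],10,1)])
E
```

```text
[[1,[0,-30,0],[0,0,0]],[1,[0,-30,0],[0,0,0]],[1,[-8,-7,0],[0,0,-6.8]],[1,[-7,-8,0],[0,0,-6.8]],[1,[-6,-9,0],[0,0,-6.8]],[1,[-5,-10,1],[0,0,-6.8]],[1,[-4.2,-10.9,0.5],[0.1,0,-6.7]],[1,[0,0,0],[0,-7,0]],[1,[0,0,0],[0,-7,0]],[1,[0,0,0],[0,-7,0]]]
[[1,[0,0,0],[0,-6.9,0]],[1,[0,0,0],[0,-6.9,0]],[1,[0,0,0],[0,-6.9,0]],[1,[0,0,0],[0,-6.9,0]],[1,[0,0,0],[0,-6.9,0]],[1,[0,0,0],[0,-6.9,0]],[1,[0,0,0],[0,-6.9,0]],[1,[0,0,0],[0,-6.9,0]],[1,[0,0,0],[0,-6.9,0]],[1,[0,0,0],[0,-6.9,0]]]
[400.  25. 260.]
```

```bash
python3 -m handwheel '[[1,[0,-30,0],[0,0,0]],[1,[0,-30,0],[0,0,0]],[1,[-8,-7,0],[0,0,-6.8]],[1,[-7,-8,0],[0,0,-6.8]],[1,[-6,-9,0],[0,0,-6.8]],[1,[-5,-10,0],[0,0,-6.8]],[1,[-4,-11,0],[0,0,-6.4]],[1,[0,0,0],[0,-7,0]],[1,[0,0,0],[0,-7,0]],[1,[0,0,0],[0,-7,0]]]'
python3 - <<'E'
from h import *
import pickle
D={}
for n in("scene","top"):
    a=env.grab_frame(n)
    for l in("canister","gauge","riser_thick","riser_base"):
        D[n,l]=env.masks_of(n,l)
        print(n,l,[(round(d["p"],2),np.round(d["location"]).tolist(),int(d["region"].sum())) for d in D[n,l]])
    D[n]=a
pickle.dump(D,open("m1.pkl","wb"))
U=Ro.from_euler('y',-90,degrees=True).as_matrix()
ms={"scene":D["scene","canister"][0]["region"]}
rs=[fit([q-[-85,0,18] for q in SH["can"]],ms,[446,20,y],R0=U) for y in(-20,-5,10)];print(rs)
v=min(rs,key=lambda r:r[1])[0]
it=[([q-[-85,0,18] for q in SH["can"]],Z(v[2])@U,np.array([v[0],v[1],0]))]
overlay("scene",D["scene"],it,"pics/a.png",(310,430,140,260),3.3)
overlay("top",D["top"],it,"pics/b.png",(240,340,170,270),4)
cv2.imwrite("pics/o17.png",np.hstack([cv2.resize(cv2.imread("pics/a.png"),(400,400)),cv2.imread("pics/b.png")]))
E
```

```text
time_s: 17.37
ee_pos: [401.3, 25.1, 256.4]
ee_rot: [-89.8, -0.1, -164.4]
force: [-1.0, 0.9, 0.0]
gripper_width: 91.1
scene canister [(0.97, [383.0, 227.0], 1156)]
scene gauge [(0.71, [262.0, 194.0], 1030)]
scene riser_thick [(0.92, [286.0, 191.0], 559), (0.61, [337.0, 188.0], 412)]
scene riser_base [(0.74, [246.0, 170.0], 211), (0.51, [289.0, 199.0], 160)]
top canister [(0.72, [269.0, 236.0], 214)]
top gauge [(0.63, [408.0, 198.0], 1018), (0.33, [270.0, 235.0], 184)]
top riser_thick [(0.96, [379.0, 279.0], 711), (0.45, [407.0, 198.0], 1033)]
top riser_base [(0.92, [480.0, 227.0], 755), (0.23, [406.0, 197.0], 1047)]
[(array([450.1,  21.3,  -6.2]), np.float64(0.042)), (array([450. ,  21.4,  -6. ]), np.float64(0.042)), (array([450.2,  21.4,  -5.5]), np.float64(0.043))]
```

View pics/o17.png

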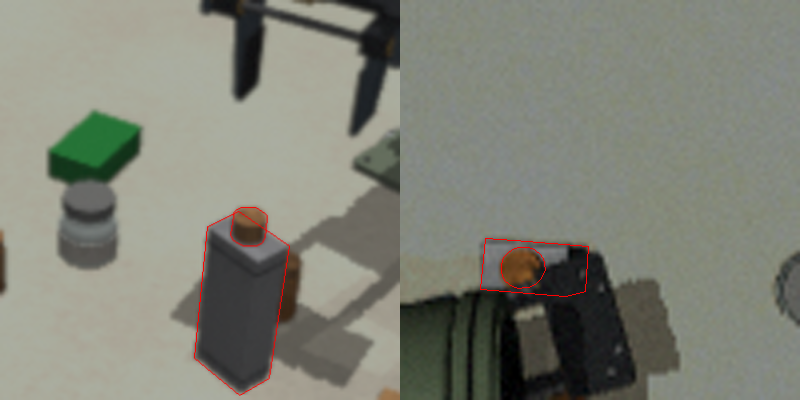

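```bash
python3 - <<'E'
from h import *
plan([([450.1,21.3,220],[-90,0,264],10,1),([450.1,21.3,106],[-90,0,264],6,1),(None,None,4,1)])
E
```

```text
[[1,[-5,4,2],[0,-6.9,0]],[1,[-4,4,2],[0,-6.9,0]],[1,[-4,4,3],[0,-6.9,0]],[1,[-4,4,3],[0,-6.8,0]],[1,[-3,4,4],[0,-6.9,0]],[1,[-3,4,4],[0,-6.8,0]],[1,[-2,3,5],[0,-6.9,0]],[1,[-2,4,5],[0,-6.8,0]],[1,[-1,3,5],[0,-6.9,0]],[1,[-1.2,3.9,4.4],[-0.1,-6.8,0]]]
[[1,[0,19,0],[0,0,0]],[1,[0,19,0],[0,0,0]],[1,[0,19,0],[0,0,0]],[1,[0,19,0],[0,0,0]],[1,[0,19,0],[0,0,0]],[1,[-0.1,19,0.1],[0,0,0]],[1,[0,0,0],[0,0,0]],[1,[0,0,0],[0,0,0]],[1,[0,0,0],[0,0,0]],[1,[0,0,0],[0,0,0]]]
[450.1  21.3 106. ]
```

```bash
python3 -m handwheel '[[1,[-5,4,2],[0,-6.9,0]],[1,[-4,4,2],[0,-6.9,0]],[1,[-4,4,3],[0,-6.9,0]],[1,[-4,4,3],[0,-6.8,0]],[1,[-3,4,4],[0,-6.9,0]],[1,[-3,4,4],[0,-6.8,0]],[1,[-2,3,5],[0,-6.9,0]],[1,[-2,4,5],[0,-6.8,0]],[1,[-1,3,5],[0,-6.9,0]],[1,[-1,4,4],[0,-6.8,0]]]'
python3 - <<'E'
from h import *
env.grab_frame("top");env.grab_frame("top");
plan([([450.1,21.3,106],[-90,0,264],6,1),(None,None,4,1)]);print(pose()[0],env.state()["ee_rot"])
a=env.grab_frame("scene");overlay("scene",a,[],"pics/o18.png",(310,430,120,260),4)
E
```

```text
time_s: 18.7
ee_pos: [450.2, 21.2, 219.8]
ee_rot: [-89.9, -0.0, -95.7]
force: [0.6, 0.6, 0.3]
gripper_width: 91.0
[[1,[0,19,0],[0,0,0]],[1,[0,19,0],[0,0,0]],[1,[0,19,0],[0,0,0]],[1,[0,19,0],[0,0,0]],[1,[0,19,0],[0,0,0]],[1,[-0.2,18.3,0.3],[0,0,0]],[1,[0,0,0],[0,0,0]],[1,[0,0,0],[0,0,0]],[1,[0,0,0],[0,0,0]],[1,[0,0,0],[0,0,0]]]
[450.1  21.3 106. ]
[449.77736752  21.20610279 219.25994158] [-8.99939175e+01 -3.00289197e-02 -9.60158881e+01]
```

View pics/o18.png

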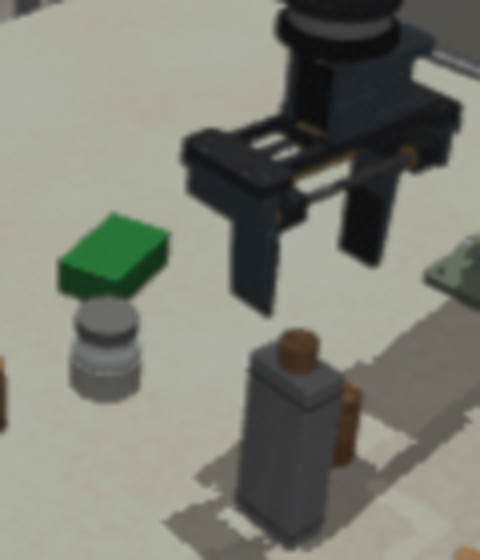

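```bash
python3 -m handwheel '[[1,[0,19,0],[0,0,0]],[1,[0,19,0],[0,0,0]],[1,[0,19,0],[0,0,0]],[1,[0,19,0],[0,0,0]],[1,[0,19,0],[0,0,0]],[1,[0,18,0],[0,0,0]],[0,[0,0,0],[0,0,0]],[0,[0,0,0],[0,0,0]],[0,[0,0,0],[0,0,0]],[0,[0,0,0],[0,0,0]]]' 25
python3 -m handwheel '[[0,[0,0,0],[0,0,0]],[0,[0,0,0],[0,0,0]],[0,[0,0,0],[0,0,0]],[0,[0,0,0],[0,0,0]],[0,[0,-5,0],[0,0,0]],[0,[0,-15,0],[0,0,0]],[0,[0,-20,0],[0,0,0]],[0,[0,-25,0],[0,0,0]],[0,[0,-25,0],[0,0,0]],[0,[0,-15,0],[0,0,0]]]'
python3 - <<'E'
from h import *
a=env.grab_frame("scene");overlay("scene",a,[],"pics/o19.png",(310,430,100,260),3.5)
env.grab_frame("top");print(pose()[0],env.state()["ee_rot"])
E
```

```text
time_s: 19.68
ee_pos: [450.8, 21.3, 108.1]
ee_rot: [-89.8, 0.0, -96.0]
force: [0.8, -0.1, -0.5]
gripper_width: 67.2
time_s: 20.52
ee_pos: [450.2, 21.3, 214.0]
ee_rot: [-89.8, 0.0, -96.0]
force: [0.8, -0.2, -2.5]
gripper_width: 36.0
[451.17359526  21.32141687 214.15947504] [-8.96291114e+01  2.72912185e-02 -9.59705324e+01]
```

View pics/o19.png

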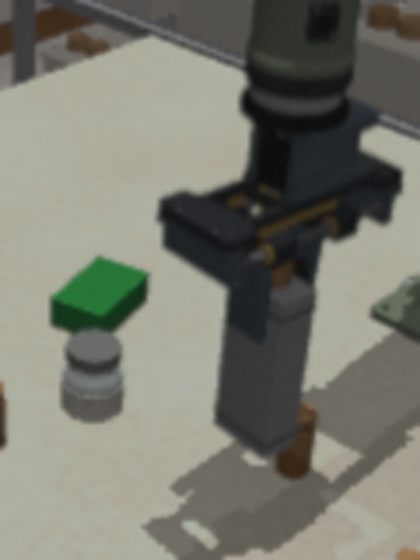

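```bash
python3 - <<'E'
from h import *
a=env.grab_frame("scene");ms=env.masks_of("scene","riser_thick");b=env.grab_frame("top");mt=env.masks_of("top","riser_thick")+env.masks_of("top","gauge")
print([(d["p"],d["location"],d["region"].sum()) for d in ms+mt])
m=[d for d in ms if abs(d["location"][0]-285)<10][0]["region"]
print("thick scene",fit(SH["thick"],{"scene":m},[490,-378,-20],z=28))
tt=[d["region"] for d in mt if abs(d["location"][0]-405)<6 and d["region"].sum()<800]
if tt: print("both",fit(SH["thick"],{"scene":m,"top":tt[0]},[490,-378,-20],z=28))
# colour segmentation of wood in top
hsv=cv2.cvtColor(b,cv2.COLOR_RGB2HSV);w=(hsv[...,1]>70)&(hsv[...,0]>12)&(hsv[...,0]<35)
M=np.zeros_like(w);M[190:250,380:430]=w[190:250,380:430];print("top wood px",M.sum())
print("thick top-face colour",fit([box(-50,50,-32,32,36,36.1)],{"top":M},[490,-378,-20],z=28))
I=[(SH["gauge"][:3],Z(-19.9),np.array([490.5,-378.8,0])),(SH["thick"],Z(-20),np.array([490.5,-378.8,28]))]
overlay("scene",a,I,"pics/a.png",(240,320,120,220),4.8)
overlay("top",b,I,"pics/b.png",(370,450,150,250),4.8)
cv2.imwrite("pics/o20.png",np.hstack([cv2.imread("pics/a.png"),cv2.imread("pics/b.png")]))
E
```

```text
[(0.7, [337.4, 184.8], np.int64(412)), (0.61, [286.1, 190.4], np.int64(547)), (0.77, [406.3, 215.7], np.int64(754)), (0.64, [380.0, 276.9], np.int64(676)), (0.97, [409.2, 195.6], np.int64(950))]
thick scene (array([ 494. , -377.8,  -19. ]), np.float64(0.074))
both (array([ 491.3, -379.2,  -19.7]), np.float64(0.175))
top wood px 821
thick top-face colour (array([ 490. , -376. ,  -21.3]), np.float64(0.153))
```

View pics/o20.png

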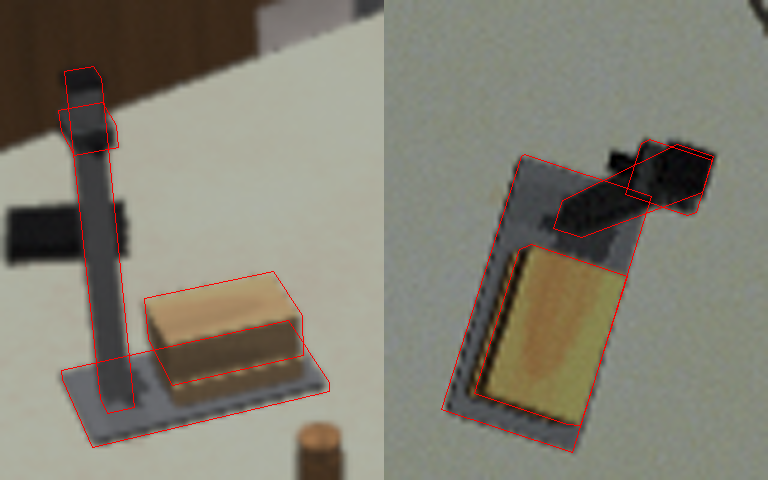

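```bash
python3 - <<'E'
from h import *
plan([([490.8,-378.8,214],[-90,0,-20],18,0),(None,None,2,0)])
E
```

```text
[[0,[22,0,5],[0,-4.2,0]],[0,[22,0,3],[0,-4.2,0]],[0,[22,0,1],[0,-4.2,0]],[0,[22,0,0],[0,-4.2,0]],[0,[22,0,-2],[0,-4.2,0]],[0,[22,0,-4],[0,-4.2,0]],[0,[22,0,-5],[0,-4.2,0]],[0,[21,0,-7],[0,-4.2,0]],[0,[21,0,-8],[0,-4.2,0]],[0,[20,0,-10],[0,-4.2,0]]]
[[0,[19,0,-11],[0,-4.2,0]],[0,[19,-1,-13],[0,-4.3,0]],[0,[18,0,-14],[0,-4.2,0]],[0,[17,-1,-15],[0,-4.3,0]],[0,[15,0,-16],[0,-4.2,0]],[0,[14,-1,-17],[0,-4.3,0]],[0,[13,0,-19],[0,-4.2,-0.1]],[0,[11,-0.8,-19.2],[0.1,-4.3,0]],[0,[0,0,0],[0,0,0]],[0,[0,0,0],[0,0,0]]]
[ 490.8 -378.8  214. ]
```

```bash
python3 -m handwheel '[[0,[22,0,5],[0,-4.2,0]],[0,[22,0,3],[0,-4.2,0]],[0,[22,0,1],[0,-4.2,0]],[0,[22,0,0],[0,-4.2,0]],[0,[22,0,-2],[0,-4.2,0]],[0,[22,0,-4],[0,-4.2,0]],[0,[22,0,-5],[0,-4.2,0]],[0,[21,0,-7],[0,-4.2,0]],[0,[21,0,-8],[0,-4.2,0]],[0,[20,0,-10],[0,-4.2,0]]]'
python3 - <<'E'
from h import *
plan([([490.8,-378.8,214],[-90,0,-20],8,0),(None,None,2,0)])
E
```

```text
time_s: 21.7
ee_pos: [471.7, -201.2, 210.4]
ee_rot: [-90.0, 0.1, -53.8]
force: [0.3, -0.1, -3.8]
gripper_width: 35.6
[[0,[19,0,-11],[0,-4.2,0]],[0,[18,-1,-13],[0,-4.2,0]],[0,[18,0,-14],[0,-4.2,0]],[0,[16,-1,-15],[0,-4.2,0]],[0,[15,0,-16],[0,-4.2,0]],[0,[14,-1,-17],[0,-4.3,0]],[0,[13,0,-19],[0,-4.2,-0.1]],[0,[11.8,-0.8,-19.5],[0,-4.3,0]],[0,[0,0,0],[0,0,0]],[0,[0,0,0],[0,0,0]]]
[ 490.8 -378.8  214. ]
```

```bash
python3 -m handwheel '[[0,[19,0,-11],[0,-4.2,0]],[0,[18,-1,-13],[0,-4.2,0]],[0,[18,0,-14],[0,-4.2,0]],[0,[16,-1,-15],[0,-4.2,0]],[0,[15,0,-16],[0,-4.2,0]],[0,[14,-1,-17],[0,-4.3,0]],[0,[13,0,-19],[0,-4.2,0]],[0,[12,-1,-19],[0,-4.3,0]],[0,[0,0,0],[0,0,0]],[0,[0,0,0],[0,0,0]]]'
python3 - <<'E'
from h import *
env.grab_frame("top");a=env.grab_frame("scene");b=env.grab_frame("top");p,R=pose();print(p,env.state()["ee_rot"],env.state()["force"])
U=Ro.from_euler('y',-90,degrees=True).as_matrix();C=[q-[-85,0,18] for q in SH["can"]]
I=[(C,Z(70)@U,np.array([p[0],p[1],p[2]-107]))]
overlay("scene",a,I,"pics/a.png",(240,330,90,220),4.6)
cv2.imwrite("pics/o21.png",cv2.imread("pics/a.png"))
plan([([490.8,-378.8,174],[-90,0,-20],6,0),(None,None,4,0)])
E
```

```text
time_s: 22.53
ee_pos: [490.6, -378.1, 213.9]
ee_rot: [-89.9, 0.1, -20.3]
force: [-0.2, 0.4, -3.5]
gripper_width: 35.8
[ 490.76666134 -376.59472165  215.07334303] [-8.99384647e+01  5.87507848e-02 -2.01685336e+01] [-0.20429952  0.66462045 -3.46039029]
[[0,[0,7,0],[0,0,0]],[0,[0,7,0],[0,0,0]],[0,[0,7,-1],[0,0,0]],[0,[0,7,0],[0,-0.1,0]],[0,[0,7,-1],[0,0,0]],[0,[0.8,6.1,-0.1],[-0.1,-0.1,-0.1]],[0,[0,0,0],[0,0,0]],[0,[0,0,0],[0,0,0]],[0,[0,0,0],[0,0,0]],[0,[0,0,0],[0,0,0]]]
[ 490.8 -378.8  174. ]
```

View pics/o21.png

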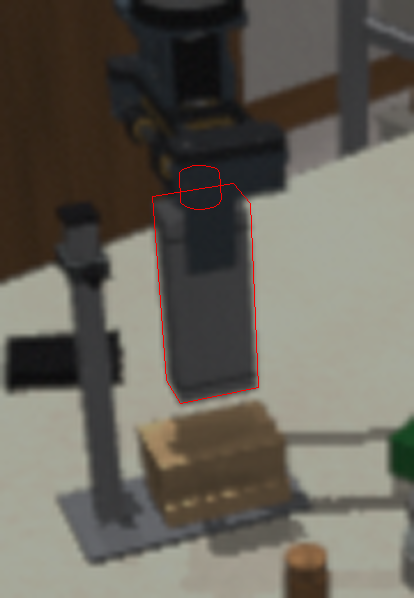

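```bash
python3 -m handwheel '[[0,[0,7,0],[0,0,0]],[0,[0,7,0],[0,0,0]],[0,[0,7,-1],[0,0,0]],[0,[0,7,0],[0,0,0]],[0,[0,7,-1],[0,0,0]],[0,[0,6,0],[0,0,0]],[0,[0,0,0],[0,0,0]],[0,[0,0,0],[0,0,0]],[0,[0,0,0],[0,0,0]],[0,[0,0,0],[0,0,0]]]'
python3 -m handwheel '[[0,[0,0.5,0],[0,0,0]],[0,[0,0.5,0],[0,0,0]],[0,[0,0.5,0],[0,0,0]],[0,[0,0.5,0],[0,0,0]],[0,[0,0,0],[0,0,0]],[0,[0,0,0],[0,0,0]],[0,[0,0,0],[0,0,0]],[0,[0,0,0],[0,0,0]],[0,[0,0,0],[0,0,0]],[0,[0,0,0],[0,0,0]]]'
```

```text
time_s: 23.52
ee_pos: [490.6, -379.6, 175.0]
ee_rot: [-90.0, -0.1, -20.2]
force: [-0.4, -0.5, -3.3]
gripper_width: 35.9
time_s: 24.35
ee_pos: [490.6, -379.6, 173.4]
ee_rot: [-90.0, -0.1, -20.2]
force: [-1.2, 1.1, 1.6]
gripper_width: 36.0
```

```bash
python3 -m handwheel '[[1,[0,0,0],[0,0,0]],[1,[0,0,0],[0,0,0]],[1,[0,0,0],[0,0,0]],[1,[0,0,0],[0,0,0]],[1,[0,0,0],[0,0,0]],[1,[0,0,0],[0,0,0]],[1,[0,-5,0],[0,0,0]],[1,[0,-15,0],[0,0,0]],[1,[0,-25,0],[0,0,0]],[1,[0,-35,0],[0,0,0]]]'
python3 -m handwheel '[[1,[0,-35,0],[0,0,0]],[1,[0,-35,0],[0,0,0]],[1,[-15,-10,0],[0,0,0]],[1,[-30,0,0],[0,0,0]],[1,[-35,0,0],[0,0,0]],[1,[-35,0,0],[0,0,0]],[1,[-25,0,0],[0,0,0]],[1,[-10,0,0],[0,0,0]],[1,[0,0,0],[0,0,0]],[1,[0,0,0],[0,0,0]]]'
python3 - <<'E'
from h import *
a=env.grab_frame("scene");mc=env.masks_of("scene","canister");mr=env.masks_of("scene","riser_thick");b=env.grab_frame("top")
print([(d["p"],d["location"],d["region"].sum()) for d in mc+mr])
U=Ro.from_euler('y',-90,degrees=True).as_matrix();C=[q-[-85,0,18] for q in SH["can"]]
print(fit(C,{"scene":mc[0]["region"]},[490,-378,70],z=64,R0=U))
I=[(C,Z(70)@U,np.array([490.7,-379,64]))]
overlay("scene",a,I,"pics/a.png",(230,330,90,220),4)
overlay("top",b,I,"pics/b.png",(360,460,140,270),4)
cv2.imwrite("pics/o22.png",np.hstack([cv2.imread("pics/a.png"),cv2.imread("pics/b.png")]))
cv2.imwrite("pics/s22.png",a[:,:,::-1]);cv2.imwrite("pics/t22.png",b[:,:,::-1])
E
```

```text
time_s: 25.18
ee_pos: [489.3, -378.6, 251.5]
ee_rot: [-89.9, 0.3, -20.2]
force: [0.6, 0.2, 0.3]
gripper_width: 91.2
time_s: 26.02
ee_pos: [350.1, -328.2, 333.5]
ee_rot: [-90.0, -0.2, -20.2]
force: [0.3, 0.1, 0.8]
gripper_width: 91.5
[(0.8, [286.1, 163.2], np.int64(874)), (0.96, [283.0, 190.9], np.int64(436)), (0.87, [338.9, 187.6], np.int64(398))]
(array([ 491.8, -379.2,   64.6]), np.float64(0.05))
```

View pics/o22.png

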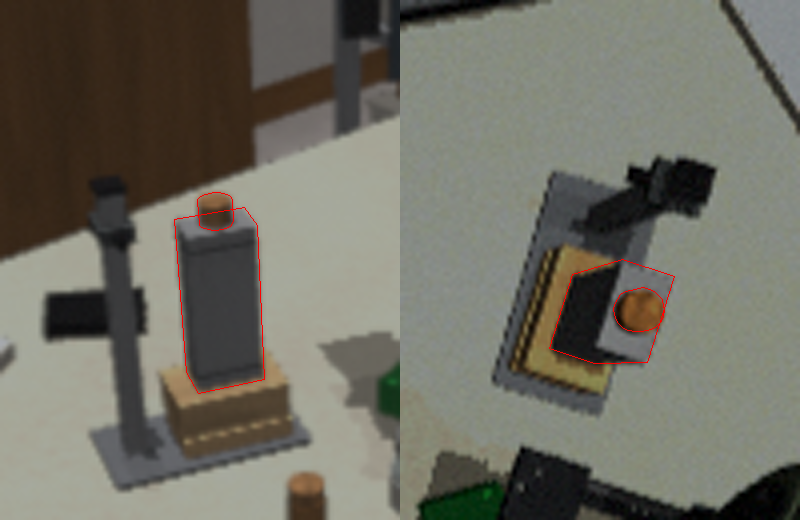

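View pics/t22.png

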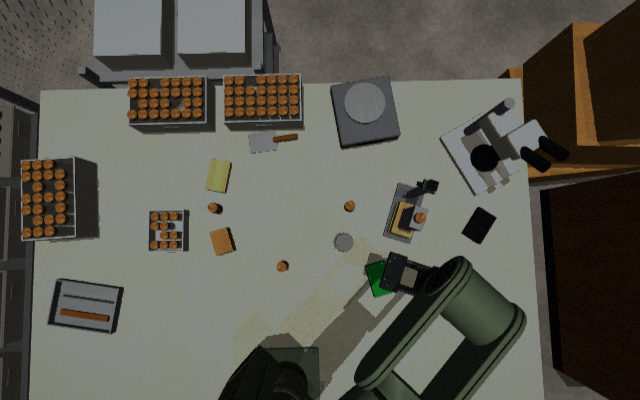

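```bash
python3 - <<'E'
from h import *
a0=cv2.imread("pics/top0.png");a1=cv2.imread("pics/t22.png")
u=lambda im:cv2.resize(im[235:285,250:320],None,fx=5,fy=5,interpolation=2)
cv2.imwrite("pics/v.png",np.hstack([u(a0),u(a1)]))
s0=cv2.imread("pics/scene0.png");s1=cv2.imread("pics/s22.png")
for nm,w in(("s0",s0),("s1",s1),("t0",a0),("t1",a1)):
    h=cv2.cvtColor(w,cv2.COLOR_BGR2HSV);m=(h[...,1]>110)&((h[...,0]<16))
    r=(slice(205,260),slice(370,420)) if nm[0]=="s" else (slice(240,285),slice(265,305))
    y,x=np.nonzero(m[r]);print(nm,x.mean()+r[1].start,y.mean()+r[0].start,len(x),np.round(unproj("scene" if nm[0]=="s" else "top",(x.mean()+r[1].start,y.mean()+r[0].start),32 if nm[0]=="s" else 60)))
print([(d["p"],np.round(d["location"],1),np.round(unproj("scene",d["location"],32))) for d in env.masks_of("scene","vial_a")])
E
```

```text
s0 388.20805369127515 228.62416107382552 149 [384.  -1.  32.]
s1 394.3862068965517 225.42068965517242 145 [357.   2.  32.]
t0 282.94520547945206 256.8493150684931 73 [386.  -3.  60.]
t1 281.98765432098764 266.01234567901236 81 [359.   0.  60.]
[(0.66, array([409.8, 296.6]), array([552., 207.,  32.])), (0.59, array([393.7, 224.8]), array([357.,  -2.,  32.])), (0.5, array([307.3, 219.7]), array([ 542., -204.,   32.]))]
```

View pics/v.png

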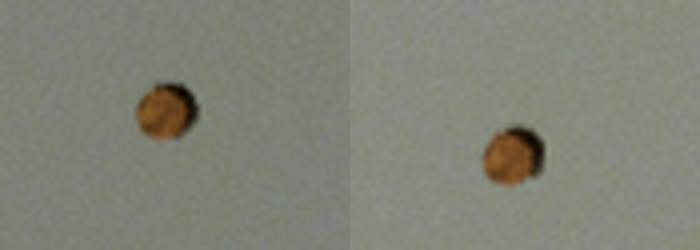

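View pics/s22.png

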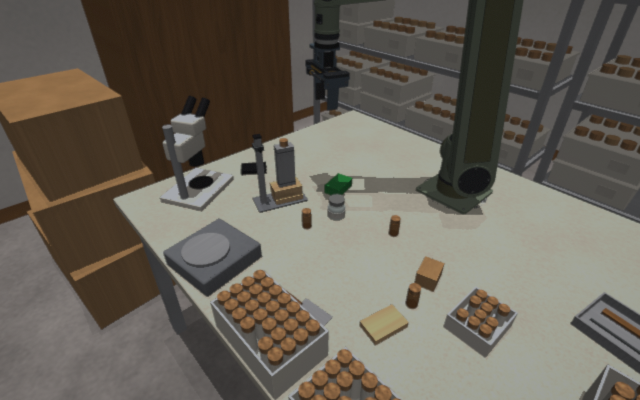

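```bash
python3 - <<'E'
from h import *
a=env.grab_frame("scene");m=env.masks_of("scene","canister")
print(m[0]["location"],env.state()["time_s"],env.job_done())
E
```

```text
the job is handed in; nothing more can be done
[284.0, 162.7] 26.3667 None
```

I handed the job in at 26.4 s, and my last pictures show every part of the task met. The one close call was a vial pushed about 27 mm; the limit is 30 mm.

- **Boards:** the thick riser is stacked squarely on the base riser, about 3 mm or less from the gauge middle. The thin riser was not touched and lies on the bench.
- **Canister on the stack:** it stands upright in the middle of the boards, let go, with a narrow side facing the upright. My fit puts its foot at about (492, -379) mm with the gauge seat taken as (490.5, -379), and its width axis about 5° off square. I did not measure the top against the collar; the known sizes (20 + 36 + 170 mm) put it exactly at the mark.
- **Tipping the canister up:**
    - In the second half of the tipping, the lightly pinched canister stopped swivelling and its foot slid about 67 mm towards the robot.
    - I then gripped it harder, dragged it back, and tilted the tool to bring it upright. By my estimates the foot's centre stayed well below 45 mm throughout, though no state reading gives that height.
    - It stood by itself before I took it afresh.
- **Vial:** that slide pushed the nearest vial from about x = 385 to 358 mm. Both cameras agree on about 27 mm, accurate to 1–2 mm. It is still standing.
- **Other bystanders:** the jar, carton, scoop and other vials look unmoved in the last pictures.

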